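# Load and lock the dowel-boring table

### The job

Make the dowel-boring table ready for its next run: press the red stop button until it latches down, then turn the round table by its middle handle until one of its three lock holes stands over the hole in the lug beneath, and push the steel lock pin down through both until its collar lies on the table. With the pin left in, lay every small wooden blank that lies in front of the drawer cabinet flat between the dowels of a nest of its own, and only when all are in, twist the stop button clockwise so that it springs up again. Do not touch the drill bit, and leave the offcuts in the pine box and the other things on the bench where they are.

Things in the scene. Friction and masses are not known exactly. Their poses are not given: they have to be found in the camera images.
- borer: Boring table's fixed frame: dark foot 285x66 mm, grey column carrying the round table, a lug, and at the rear a grey motor (66 mm thick, axis 151 mm above the bench, rear end 261 mm from the origin, top 186 mm high), its chuck and bit pointing at the table's centre. Origin on the bench under the round table's centre; x axis points to the motor, z up.
- drill_bit: Drill bit, 8 mm thick, that sticks out of the chuck towards the round table at 151 mm height; same origin and axes as the frame: its point is at x = 0.141 m, y = 0, z = 0.151 m, outside the table's rim. Must not be touched.
- round_table (a joint): Turn of the round table (rad, anticlockwise from above); at 0 and every 2*pi/3 from it either way a lock hole stands over the lug's hole. Turns endlessly, stays where left (friction 0.12 N m). A plywood disc, 212 mm wide, 18 mm thick, upper face 138 mm above the bench; three lock holes (16 mm, brass rim) 82 mm from the centre, half way between the nests.
- table_handle (a point): Top centre of the round table's handle: a dark steel bar 38 mm long, 14 mm thick, upright, its top 40 mm above the table's face, on a steel flange 48 mm wide and 5 mm high. The point's x axis runs along the 38 mm length and turns with the table; grip it across y.
- nest_1 (a point): Middle of a nest on the round table's upper face, 68 mm from its centre. Six round-topped steel dowels (8 mm thick, 12 mm high), two on each long side 40 mm apart and one at each end, leave 76x46 mm for a blank. x axis: outward from the table's centre, across the nest; y: along it. Between the two dowels of a long side fingers can reach down to the table.
- nest_2 (a point): The same for the second nest, 120 degrees anticlockwise from the first.
- nest_3 (a point): The same for the third nest, 240 degrees anticlockwise from the first.
- lock_hole (a point): Mouth of the hole (16 mm, straight through) in the upper face of the fixed lug under the round table: 118 mm above the bench, 20 mm below the table's upper face, 82 mm from the table's centre, on the side away from the motor. The lug is 14 mm thick; its nose with a white line shows 18 mm outside the table's rim.
- lock_pin: Steel lock pin, 90 g: shank 14 mm thick, 36 mm long, tapered at the end; above it a collar 30 mm wide, 5 mm thick, then a round knurled grip 24 mm thick from 8 to 42 mm above the origin. Origin: centre of the collar's underside; z up along the grip. Starts upright in its block's hole, collar on the block's top; pulls straight up.
- pin_block: Dark wooden block 46x64 mm, 56 mm high, fixed on the bench, with a 17 mm hole 44 mm deep in the middle of its top, in which the lock pin starts. Origin: centre of its underside.
- stop_button (a joint): How far the red mushroom button is pressed, in m: 0 up, 0.011 fully pressed. Its spring pushes it up; pressed to the bottom (about 9 N) it latches and stays at about 0.0104. Turned clockwise by more than about 0.55 rad it is freed and springs up when let go.
- stop_head (a joint): Turn of the mushroom head in rad, clockwise seen from above: 0 at rest, end stop at 0.8; a spring (about 0.1 N m at the end) turns it back to 0 when let go.
- stop_top (a point): Top centre of the red mushroom head, 44 mm in diameter; its upright side lies 5 to 21 mm below this point. It sits on a grey and yellow station 72x72x60 mm fixed on the bench; this point is 94 mm above the bench with the button up, 83 mm when latched. The point's axes turn with the head.
- blank_a: Planed hardwood blank 70x40x25 mm; origin: centre of its underside; z up. Its long side lies 5 degrees clockwise (seen from above) from the body's x axis. Two or three blanks lie on the bench to the right, in front of the drawer cabinet; those absent read None from the start.
- blank_b: Another blank of the same kind.
- blank_c: Another blank of the same kind.
- small_plane: Bystander, to be left alone: small wooden plane, 189x74x70 mm, behind the stop station on the left.
- try_square: Bystander, to be left alone: small try square, 148x74x12 mm, flat on the bench to the right of the boring table's foot.
- curved_handle: Bystander, to be left alone: curved wooden handle, 239x47x20 mm, on the far left of the bench.

How it is judged:
By the outcome, as a careful person would: the job done as asked, in the order asked, and still so for the second after the job is handed in, with the robot touching nothing.
Of blank_a, blank_b, blank_c only 2 to 3 are there at a start; the rules pass over those that are not, and their reading is None.
At some moment in a run one of blank_a, blank_b, blank_c may be knocked a few centimetres aside while the robot is not near it.
It also fails if it takes over 208 s, if anything falls off the work surface, if the arm or the gripper's body presses on something with over 40 N, if the wrist force passes 120 N, or if a joint passes its speed limit or range.

### The arm

A 6-joint arm with a two-finger parallel gripper is mounted at the origin on a cart in front of the work surface, level with it; the furniture and walls round the work are solid. World frame = base frame: x ahead of the robot, y to its left, z up, the work surface at z = 0. Lengths are in mm, angles in rad, forces in N, time in s.
With the tool pointing down it reaches from about 275 to 1000 mm from the base axis. Payload 8.4 kg.
Tool frame: the origin (TCP) lies between the finger pads; the fingertips stand 8 mm ahead of it and the grasp point (between the pads) lies 11 mm behind it (tcp_to_tips is the distance from the TCP to the fingertips, in mm); z points along the fingers, y is the line along which they close (so a half turn about z gives the same grasp; the last joint's range is limited). The gripper opens to 85 mm and grips with 20 to 120 N. Pads are 22 mm wide; open, the fingers measure 114 mm over their backs; the gripper's body (76 mm by 85 mm) begins 54 mm behind the grasp point. The pads swing forward as they close: fully open they stand 13 mm farther back than shut.
Start: joints at [-1.229, 0.353, 1.633, -0, 1.155, -0.002], TCP at [210.666, -588.428, 239.281] pointing down, gripper open.
Joint ranges: [-2.63, 2.63], [-0.92, 2.1], [0.06, 2.66], [-1.3, 4.44], [0, 2.69], [-3.02, 3.02]. Speed limits (rad/s): [2.22, 2.22, 2.79, 3.14, 3.14, 3.14].

### API

Orientations are given as [roll, pitch, yaw] about the fixed x, y, z axes, in that order (R = Rz(yaw) Ry(pitch) Rx(roll)).
In Python, from rig import * gives the robot as it stands.
- The arm moves only by the tool step_arm, never from a script. Its argument "motion" is a list of rows, each an object with "claw": the finger opening in mm, from 0 to 85.4; "delta_pos": the shift along the tool's x, y, z in mm, a list of three; "turn": the turn about the tool's z in rad. In form: [{"claw": claw, "delta_pos": [dx, dy, dz], "turn": turn}, ...]. A call has 1 to 8 rows; each row shifts and turns the commanded pose from where the row before left it, along the tool's axes as they then stand; what a row does not reach is not made up. A row lasts 1/12 s, in which the tool goes at most 41.7 mm and 7.16 degrees, less where a joint would pass 70% of its speed; a pose out of reach is approached as far as the arm can. A call is refused whole if a number of a shift passes 41.7 or a number of a turn 0.125, either way. A call with a gripper value outside its range is refused whole. The fingers move at their own pace and stop on an object; "force" is the grip in N (left out, the last holds). Time passes only in rows, so rows that do not move let the fingers close. It gives the time, the measured TCP pose, the force, the opening and the grip force at its end, in the units of the state.
- sense(): the state, without advancing time (a new reading comes with each control period).
- grab_frame(name): name is "side" or "top" or "wrist"; returns a dict with "img" (400x640x3 uint8, red, green, blue), "vertical_fov" (degrees; the focal length in pixels is half the picture's height over the tangent of half this angle, whatever the lens; pixels are square), "cx", "cy" (the principal point, pixels), "R" (3x3) and "t" (3): a world point X has camera coordinates R X + t. Camera axes: x right, y down, z forward; pixel columns grow to the right and rows downward; lengths in mm; the calibration is good to about 2 mm. A picture is of the moment at which its call begins. There is no depth.
- sign_off(): hands the job in; it is judged then, once.
The state is a dict: "clock": time; "qpos": joint angles; "qvel": joint speeds; "joint_efforts": joint torques, N m; "eef_pos": TCP position; "tcp_rot": TCP orientation; "contact_force": force on the tool from outside, world axes, zero at the start; "wrist_torque": the same for the moment, N m; "opening": opening from 0.0 (shut) to 1.0 (fully open); "grasp_force": force on a finger pad.
Only numpy, scipy, OpenCV 4.12 (cv2) and the standard library are available. Lean on these libraries where they do the work, as an engineer would, in place of code of your own. Each camera call takes 0.05 s, during which the arm holds its last target. There are 200 camera calls.

## Working session

There is one attempt and no reset: what is moved stays moved. The work goes in short steps, Python scripts to look and compute and a tool call to move; the robot and the scene stay as the last step left them, time stands still between calls to the robot, and variables do not carry over. Pictures are saved under pics/ and viewed, at most 14 in all, crops included, and the job is handed in when it is done.

Besides the shell and the picture viewer there is one more tool, called after "Emit:" as name([rows], argument=value, ...), one row to a line, values as JSON. step_arm: Moves the arm, as the interface text tells. Its arguments: {"type":"object","properties":{"motion":{"type":"array","items":{"type":"object","properties":{"claw":{"type":"number"},"delta_pos":{"type":"array","items":{"type":"number"}},"turn":{"type":"number"}}}},"force":{"type":"number"}},"required":["motion"]}

```bash
ls; mkdir -p pics
cat > h.py <<'E'
from rig import *
import numpy as np, cv2
from scipy.spatial.transform import Rotation as Rot
def K(f):
    h=f["img"].shape[0]; F=h/2/np.tan(np.radians(f["vertical_fov"])/2); return F,f["cx"],f["cy"]
def px2w(f,u,v,z):
    F,cx,cy=K(f); R=np.array(f["R"]);t=np.array(f["t"])
    d=R.T@np.array([(u-cx)/F,(v-cy)/F,1]); c=-R.T@t
    return c+d*(z-c[2])/d[2]
def w2px(f,X):
    F,cx,cy=K(f); p=np.array(f["R"])@np.array(X,float)+np.array(f["t"]); return np.array([cx+F*p[0]/p[2],cy+F*p[1]/p[2]])
def save(f,n,box=None,s=1):
    im=f["img"][:,:,::-1]
    if box: im=im[box[1]:box[3],box[0]:box[2]]
    cv2.imwrite("pics/"+n,cv2.resize(im,None,fx=s,fy=s,interpolation=cv2.INTER_CUBIC))
E
python3 - <<'E'
from h import *
import pickle
for n in("top","side","wrist"):
    f=grab_frame(n);pickle.dump(f,open(n+".pkl","wb"));save(f,n+"0.png",s=1.25)
    print(n,f["vertical_fov"],f["cx"],f["cy"],-np.array(f["R"]).T@np.array(f["t"]),np.round(f["R"],3).tolist())
s=sense();print(s)
E
```

```text
pics
top 51.170900989524185 325.39798530643213 199.20607053727664 [ 473.71668883   83.41154755 1728.58374886] [[-0.008, -1.0, -0.001], [-0.999, 0.008, -0.042], [0.042, 0.001, -0.999]]
side 50.055073767837314 324.60978061299164 201.3699615709446 [ 161.6823983  1271.84533248  889.02835283] [[-0.951, -0.308, -0.022], [-0.139, 0.492, -0.86], [0.276, -0.814, -0.51]]
wrist 64.44660955037253 320.1032462854889 195.78140103993215 [ 282.09554829 -560.68095884  373.14229855] [[0.337, -0.941, 0.0], [-0.898, -0.322, 0.299], [-0.281, -0.101, -0.954]]
{'clock': 0.15, 'qpos': array([-1.22940843e+00,  3.53528223e-01,  1.63397335e+00, -7.98501455e-07,
        1.15522850e+00, -2.42521657e-03]), 'qvel': array([-0.00153954,  0.00084902, -0.00139121, -0.00055213, -0.00091619,
       -0.0016039 ]), 'joint_efforts': array([-5.55862771e-04, -6.05636430e+01, -3.42340100e+01, -7.53238010e-05,
        6.24534296e-03, -2.18323680e-05]), 'eef_pos': array([ 210.53460676, -588.07618436,  238.70538484]), 'tcp_rot': array([-3.14045524e+00, -2.02830639e-06,  3.43813431e-01]), 'contact_force': array([-0.77002512,  0.52975393,  0.86664357]), 'wrist_torque': array([0.04664512, 0.00398897, 0.01657974]), 'grasp_force': 0.0, 'opening': 0.9986078259680363}
```

View pics/top0.png

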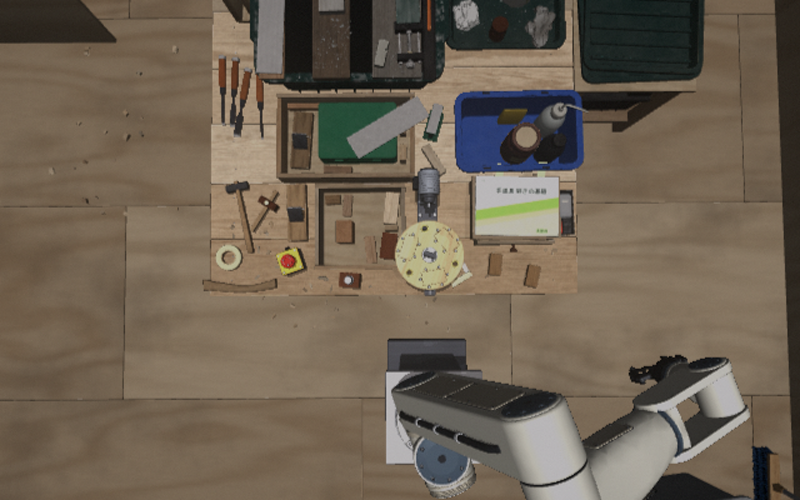

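View pics/side0.png

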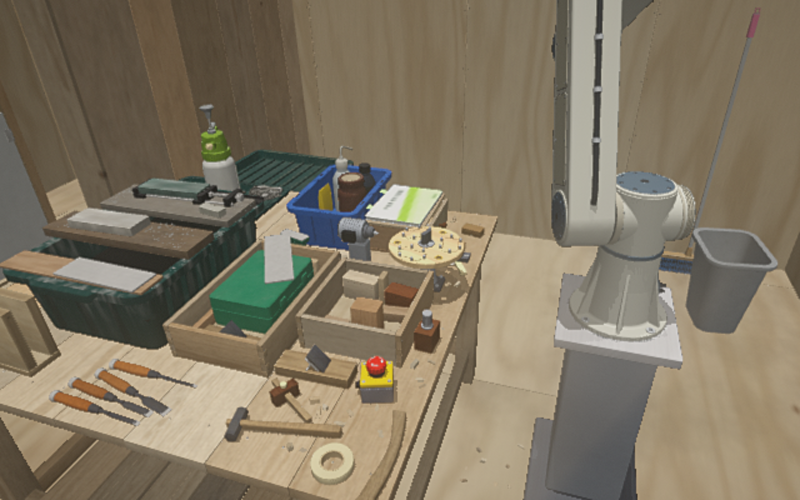

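The overview shows the button at (288,261), the pin at (349,281), the table at (430,255), and two blanks at (495,264) and (533,275), all in top-view pixels ×1.25. I'll zoom in on these.

Run:
```python
from h import *
import pickle
f=pickle.load(open("top.pkl","rb"));save(f,"topz.png",(300,160,450,250),s=5.3)
for n,u,v,z in(("btn",288,261,94),("pin",349,281,98),("tab",430,255,138),("handle",429,255,178),("b1",495,264,25),("b2",533,275,25)):
    print(n,px2w(f,u/1.25,v/1.25,z).round(1))
```

```text
btn [508.6 456.6  94. ]
pin [444.6 265.4  98. ]
tab [522.4  13.8 138. ]
handle [521.2  18.5 178. ]
b1 [ 494.8 -202.8   25. ]
b2 [ 458.  -326.1   25. ]
```

View pics/topz.png

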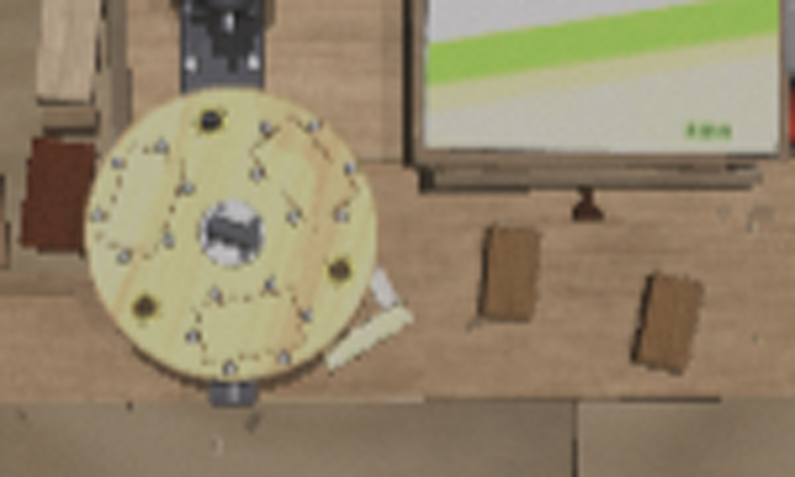

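```bash
cat >> h.py <<'E'
import json
def plan(wps,claw,step=36,start=None):
    """wps: list of (x,y,z,yaw); print rows; tool pointing down"""
    s=sense(); p,y=start or (np.array(s["eef_pos"]),s["tcp_rot"][2])
    rows=[]
    for w in wps:
        d=np.array(w[:3],float)-p; dy=(w[3]-y+np.pi)%(2*np.pi)-np.pi
        n=max(1,int(np.ceil(max(np.linalg.norm(d)/step,abs(dy)/.12))))
        tgt=np.array(w[:3],float)
        for i in range(n):
            k=(tgt-p)/(n-i); c,sn=np.cos(y),np.sin(y)
            v=np.round([c*k[0]+sn*k[1], sn*k[0]-c*k[1], -k[2]],1)
            t=round(-dy/n,4)
            p=p+np.array([c*v[0]+sn*v[1], sn*v[0]-c*v[1], -v[2]]); y-=t
            rows.append({"claw":claw,"delta_pos":[float(a) for a in v],"turn":t})
    for i in range(0,len(rows),8): print(json.dumps(rows[i:i+8]))
E
python3 - <<'E'
from h import *
plan([(440,-270,330,1.571)],85)
E
```

```text
[{"claw": 85, "delta_pos": [26.9, -18.5, -7.6], "turn": -0.1023}, {"claw": 85, "delta_pos": [28.7, -15.7, -7.6], "turn": -0.1023}, {"claw": 85, "delta_pos": [30.1, -12.6, -7.6], "turn": -0.1023}, {"claw": 85, "delta_pos": [31.3, -9.5, -7.6], "turn": -0.1023}, {"claw": 85, "delta_pos": [32.1, -6.3, -7.6], "turn": -0.1023}, {"claw": 85, "delta_pos": [32.6, -3.0, -7.6], "turn": -0.1023}, {"claw": 85, "delta_pos": [32.7, 0.4, -7.6], "turn": -0.1023}, {"claw": 85, "delta_pos": [32.5, 3.7, -7.6], "turn": -0.1023}]
[{"claw": 85, "delta_pos": [31.9, 7.0, -7.6], "turn": -0.1023}, {"claw": 85, "delta_pos": [31.0, 10.3, -7.6], "turn": -0.1023}, {"claw": 85, "delta_pos": [29.8, 13.4, -7.6], "turn": -0.1023}, {"claw": 85, "delta_pos": [28.3, 16.3, -7.7], "turn": -0.1023}]
```

Emit:
step_arm([
  {"claw": 85, "delta_pos": [27, -18.5, -7.6], "turn": -0.102},
  {"claw": 85, "delta_pos": [28.7, -15.7, -7.6], "turn": -0.102},
  {"claw": 85, "delta_pos": [30, -12.6, -7.6], "turn": -0.102},
  {"claw": 85, "delta_pos": [31.3, -9.5, -7.6], "turn": -0.102},
  {"claw": 85, "delta_pos": [32, -6.3, -7.6], "turn": -0.102},
  {"claw": 85, "delta_pos": [32.6, -3.0, -7.6], "turn": -0.102},
  {"claw": 85, "delta_pos": [32.7, 0.4, -7.6], "turn": -0.102},
  {"claw": 85, "delta_pos": [32.5, 3.7, -7.6], "turn": -0.102},
])

```text
clock: 0.82
eef_pos: [364.3, -375.0, 300.3]
tcp_rot: [-3.141, -0.0, 1.165]
contact_force: [-0.1, 0.3, -0.3]
opening: 0.998
grasp_force: 0.0
```

Emit:
step_arm([
  {"claw": 85, "delta_pos": [32, 7.0, -7.6], "turn": -0.102},
  {"claw": 85, "delta_pos": [31.0, 10.3, -7.6], "turn": -0.102},
  {"claw": 85, "delta_pos": [29.8, 13.4, -7.6], "turn": -0.102},
  {"claw": 85, "delta_pos": [28.3, 16.3, -7.7], "turn": -0.105},
  {"claw": 85, "delta_pos": [0, 0, 0], "turn": 0},
])

```text
clock: 1.23
eef_pos: [443.7, -267.1, 332.0]
tcp_rot: [3.139, -0.001, 1.58]
contact_force: [-0.2, 0.2, 0.6]
opening: 0.993
grasp_force: 0.0
```

Run:
```python
from h import *
import pickle
f=grab_frame("wrist");pickle.dump(f,open("wb.pkl","wb"));save(f,"wb.png",s=1.25)
s=sense();print(s["clock"],s["eef_pos"],s["tcp_rot"],s["qpos"])
plan([(480,10,350,s["tcp_rot"][2])],85)
```

```text
1.2833 [ 442.20402393 -268.79654312  331.25346955] [3.14030569e+00 2.15345022e-04 1.57548024e+00] [-5.49394377e-01  1.02865120e-01  1.74862762e+00  5.14324734e-04
  1.28889223e+00 -5.54221212e-01]
[{"claw": 85, "delta_pos": [34.8, 4.9, -2.3], "turn": -0.0}, {"claw": 85, "delta_pos": [34.8, 4.9, -2.3], "turn": -0.0}, {"claw": 85, "delta_pos": [34.8, 4.9, -2.4], "turn": -0.0}, {"claw": 85, "delta_pos": [34.8, 4.9, -2.3], "turn": -0.0}, {"claw": 85, "delta_pos": [34.9, 4.9, -2.4], "turn": -0.0}, {"claw": 85, "delta_pos": [34.8, 4.9, -2.3], "turn": -0.0}, {"claw": 85, "delta_pos": [34.9, 4.9, -2.4], "turn": -0.0}, {"claw": 85, "delta_pos": [34.8, 4.8, -2.3], "turn": -0.0}]
```

View pics/wb.png

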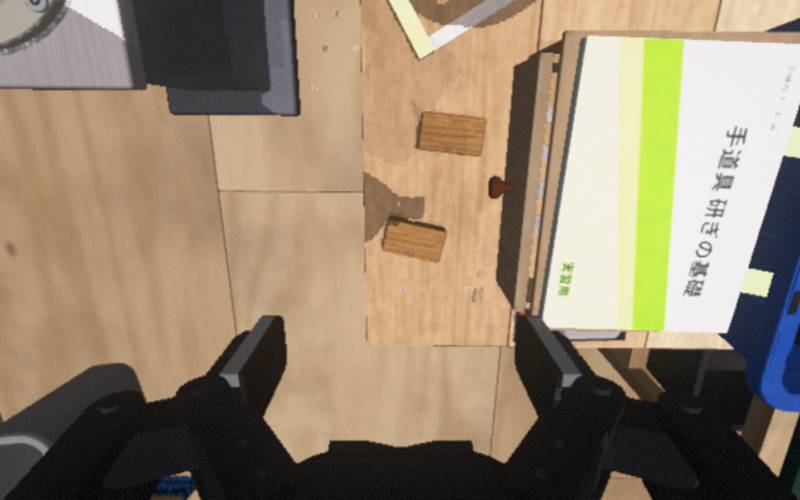

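Emit:
step_arm([
  {"claw": 40, "delta_pos": [36, 7, -2.5], "turn": 0},
  {"claw": 40, "delta_pos": [36, 7, -2.5], "turn": 0},
  {"claw": 40, "delta_pos": [36, 7, -2.5], "turn": 0},
  {"claw": 40, "delta_pos": [36, 7, -2.5], "turn": 0},
  {"claw": 40, "delta_pos": [36, 7, -2.5], "turn": 0},
  {"claw": 40, "delta_pos": [36, 7, -2.5], "turn": 0},
  {"claw": 40, "delta_pos": [36, 7, -2.5], "turn": 0},
  {"claw": 40, "delta_pos": [20, 7, -2.5], "turn": 0},
])

```text
clock: 1.95
eef_pos: [496.3, 3.4, 350.4]
tcp_rot: [-3.141, -0.001, 1.57]
contact_force: [1.7, -0.3, 0.6]
opening: 0.468
grasp_force: 0.0
```

Emit:
step_arm([
  {"claw": 0, "delta_pos": [0, 0, 0], "turn": 0},
  {"claw": 0, "delta_pos": [0, 0, 0], "turn": 0},
])

```text
clock: 2.12
eef_pos: [496.6, 1.4, 350.1]
tcp_rot: [-3.141, 0.001, 1.571]
contact_force: [0.7, -1.0, 0.2]
opening: 0.198
grasp_force: 0.0
```

Run:
```python
from h import *
import pickle
f=grab_frame("wrist");pickle.dump(f,open("wt.pkl","wb"));save(f,"wt.png",s=1.25)
s=sense();print(s["clock"],s["eef_pos"],s["tcp_rot"],s["qpos"])
f=pickle.load(open("top.pkl","rb"));im=f["img"].astype(int)
m=(im[:,:,0]>150)&(im[:,:,1]<80)&(im[:,:,2]<80);m[:, :200]=0;m[:,260:]=0;m[:180]=0
v,u=np.nonzero(m);print(len(u),px2w(f,u.mean(),v.mean(),90))
plan([(508,457,340,s["tcp_rot"][2])],0,40)
```

```text
2.1667 [496.3276963    0.64164127 350.07244001] [-3.14057235e+00  6.49303860e-04  1.57049709e+00] [-1.29087907e-03  5.50352545e-02  1.76037224e+00 -6.70097589e-04
  1.32720487e+00 -8.29357002e-04]
63 [510.07522707 461.85435661  90.        ]
[{"claw": 0, "delta_pos": [38.0, 1.0, 0.8], "turn": -0.0}, {"claw": 0, "delta_pos": [38.0, 1.0, 0.8], "turn": -0.0}, {"claw": 0, "delta_pos": [38.0, 1.0, 0.8], "turn": -0.0}, {"claw": 0, "delta_pos": [38.0, 0.9, 0.9], "turn": -0.0}, {"claw": 0, "delta_pos": [38.0, 1.0, 0.8], "turn": -0.0}, {"claw": 0, "delta_pos": [38.1, 0.9, 0.9], "turn": -0.0}, {"claw": 0, "delta_pos": [38.0, 1.0, 0.8], "turn": -0.0}, {"claw": 0, "delta_pos": [38.1, 0.9, 0.9], "turn": -0.0}]
[{"claw": 0, "delta_pos": [38.0, 1.0, 0.8], "turn": -0.0}, {"claw": 0, "delta_pos": [38.1, 0.9, 0.9], "turn": -0.0}, {"claw": 0, "delta_pos": [38.0, 1.0, 0.8], "turn": -0.0}, {"claw": 0, "delta_pos": [38.1, 0.9, 0.9], "turn": -0.0}]
```

View pics/wt.png

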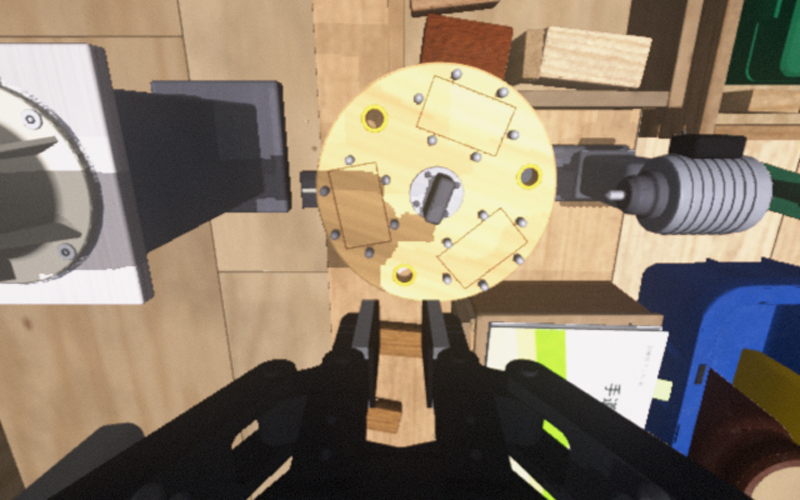

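Run:
```python
from h import *
import pickle
f=pickle.load(open("wt.pkl","rb"))
P=lambda u,v,z:px2w(f,u/1.25,v/1.25,z)
H=np.array([P(*p,138)[:2] for p in((374,118),(529,176),(404,274))])
c=H.mean(0)
# circumcentre
A=2*(H[1:]-H[0]);b=(H[1:]**2).sum(1)-(H[0]**2).sum();cc=np.linalg.solve(A,b)
print(H,c,cc,np.linalg.norm(H-cc,axis=1),np.degrees(np.arctan2(*(H-cc).T[::-1])))
# fine hole finding: dark/brass yellow ring centroid
im=cv2.cvtColor(f["img"],cv2.COLOR_RGB2HSV)
for p in((374,118),(529,176),(404,274)):
    u,v=[int(round(a/1.25)) for a in p]; w=im[v-11:v+12,u-11:u+12]
    m=((w[:,:,1]>190)&(w[:,:,2]>60)).astype(np.uint8)
    pts=np.argwhere(m); 
    h=cv2.convexHull(pts[:,::-1].astype(np.int32));(ex,ey),r=cv2.minEnclosingCircle(h)
    print(p,len(pts),(u-11+ex,v-11+ey),r,P((u-11+ex)*1.25,(v-11+ey)*1.25,138))
for n,u,v,z in(("lug",308,189,118),("bit",609,195,151),("hand",439,192,178),("h1",444,176,178),("h2",433,216,178)):print(n,P(u,v,z))
```

```text
[[474.51336145  80.9497386 ]
 [608.29579721  33.06358649]
 [500.02480144 -58.4393971 ]] [527.61132003  18.52464266] [527.67533791  18.65045146] [81.89869912 81.89869912 81.89869912] [ 130.47518794   10.13612089 -109.73186172]Traceback (most recent call last):
  File "<stdin>", line 16, in <module>
cv2.error: OpenCV(4.12.0) /io/opencv/modules/imgproc/src/shapedescr.cpp:201: error: (-215:Assertion failed) count >= 0 && (depth == CV_32F || depth == CV_32S) in function 'minEnclosingCircle'
```

Emit:
step_arm([
  {"claw": 0, "delta_pos": [38, 1, 0.8], "turn": 0},
  {"claw": 0, "delta_pos": [38, 1, 0.8], "turn": 0},
  {"claw": 0, "delta_pos": [38, 1, 0.8], "turn": 0},
  {"claw": 0, "delta_pos": [38, 1, 0.8], "turn": 0},
  {"claw": 0, "delta_pos": [38, 1, 0.8], "turn": 0},
  {"claw": 0, "delta_pos": [38, 1, 0.8], "turn": 0},
  {"claw": 0, "delta_pos": [38, 1, 0.8], "turn": 0},
  {"claw": 0, "delta_pos": [20, 1, 0.8], "turn": 0},
])

```text
clock: 2.83
eef_pos: [504.9, 289.0, 343.7]
tcp_rot: [-3.141, -0.0, 1.57]
contact_force: [0.6, -1.1, -0.2]
opening: 0.001
grasp_force: 0.0
```

Emit:
step_arm([
  {"claw": 0, "delta_pos": [0, 0, 0], "turn": 0},
  {"claw": 0, "delta_pos": [0, 0, 0], "turn": 0},
])

```text
clock: 3.0
eef_pos: [504.9, 286.3, 343.4]
tcp_rot: [-3.141, 0.001, 1.571]
contact_force: [-0.2, -0.7, -0.3]
opening: 0.0
grasp_force: 0.0
```

Run:
```python
from h import *
import pickle
f=grab_frame("wrist");pickle.dump(f,open("wp.pkl","wb"));save(f,"wp.png",s=1.25)
s=sense();print(s["clock"],s["eef_pos"],s["tcp_rot"],s["qpos"])
```

```text
3.05 [504.90590822 285.6215974  343.66670774] [-3.14083701e+00  1.30835267e-03  1.56973077e+00] [ 5.12668879e-01  2.01216597e-01  1.60519081e+00 -7.89693855e-04
  1.33648639e+00  5.13918774e-01]
```

View pics/wp.png

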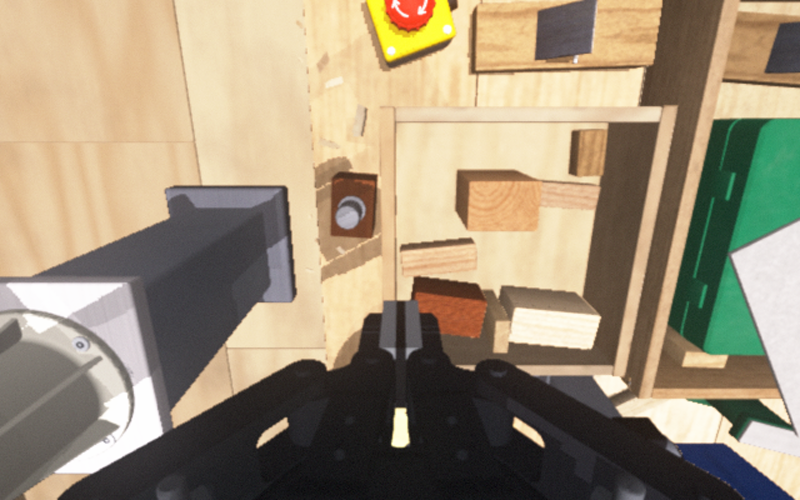

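Run:
```python
from h import *
import pickle
f=pickle.load(open("wt.pkl","rb"))
P=lambda u,v,z:px2w(f,u/1.25,v/1.25,z)
c=np.array([527.7,18.7])
for n,u,v,z in(("lug",308,189,118),("bit",609,195,151),("motorR",771,195,151),("hand",439,192,178),("h1",444,176,178),("h2",433,216,178)):
    p=P(u,v,z);print(n,p,np.linalg.norm(p[:2]-c),np.degrees(np.arctan2(*(p[:2]-c)[::-1])))
f=pickle.load(open("wp.pkl","rb"))
print("pin top",P(350,215,98),"collar",P(348,208,61),"block",P(354,205,56))
print("btn",P(408,6,94))
im=f["img"].astype(int);m=(im[:,:,0]>130)&(im[:,:,1]<70)&(im[:,:,2]<70);v,u=np.nonzero(m);print(u.min(),u.max(),v.max(),[P(a*1.25,10,86) for a in(u.min(),u.max())])
wb=pickle.load(open("wb.pkl","rb"))
```

```text
lug [410.83995107  18.20469033 118.        ] 116.86109861138249 -179.7571540987291
bit [673.57228514  18.84046492 151.        ] 145.8723527640083 0.05517185355665067
motorR [811.12031405  18.95532524 151.        ] 283.42042905957567 0.05161611197751018
hand [526.53567319  26.00758397 178.        ] 7.3997594783050165 99.05291537097077
h1 [530.00262416  38.38674252 178.        ] 19.82094622288601 83.32881427015049
h2 [522.36242965   6.862654   178.        ] 12.985084426731389 -114.27106003353842
pin top [455.40840595 275.21873683  98.        ] collar [448.77837205 274.17430581  61.        ] block [454.72728695 276.39307621  56.        ]
btn [511.27413628 456.85053179  94.        ]
309 353 236 [array([492.45301284, 455.69014667,  86.        ]), array([540.45345752, 455.69985174,  86.        ])]
```

Emit:
step_arm([
  {"claw": 0, "delta_pos": [29, 1, 10], "turn": 0},
  {"claw": 0, "delta_pos": [29, 1, 10], "turn": 0},
  {"claw": 0, "delta_pos": [29, 1, 10], "turn": 0},
  {"claw": 0, "delta_pos": [29, 1, 10], "turn": 0},
  {"claw": 0, "delta_pos": [29, 1, 30], "turn": 0},
  {"claw": 0, "delta_pos": [29, 1, 40], "turn": 0},
  {"claw": 0, "delta_pos": [0, 0, 40], "turn": 0},
  {"claw": 0, "delta_pos": [0, 0, 40], "turn": 0},
])

```text
clock: 3.72
eef_pos: [511.6, 455.9, 159.5]
tcp_rot: [3.14, -0.001, 1.57]
contact_force: [1.3, -0.2, -0.1]
opening: -0.001
grasp_force: 0.0
```

Emit:
step_arm([
  {"claw": 0, "delta_pos": [0, 0, 30], "turn": 0},
  {"claw": 0, "delta_pos": [0, 0, 10], "turn": 0},
  {"claw": 0, "delta_pos": [0, 0, 10], "turn": 0},
  {"claw": 0, "delta_pos": [0, 0, 5], "turn": 0},
  {"claw": 0, "delta_pos": [0, 0, 5], "turn": 0},
  {"claw": 0, "delta_pos": [0, 0, 4], "turn": 0},
  {"claw": 0, "delta_pos": [0, 0, 0], "turn": 0},
])

```text
clock: 4.3
eef_pos: [511.7, 457.0, 97.9]
tcp_rot: [3.139, -0.001, 1.571]
contact_force: [2.3, -2.5, 3.5]
opening: 0.001
grasp_force: 1.7
```

Contact has been made, so I'll press through to the bottom.

Emit:
step_arm([
  {"claw": 0, "delta_pos": [0, 0, 3], "turn": 0},
  {"claw": 0, "delta_pos": [0, 0, 3], "turn": 0},
  {"claw": 0, "delta_pos": [0, 0, 2.5], "turn": 0},
  {"claw": 0, "delta_pos": [0, 0, 1.5], "turn": 0},
  {"claw": 0, "delta_pos": [0, 0, 0], "turn": 0},
])

```text
clock: 4.72
eef_pos: [511.9, 457.3, 90.0]
tcp_rot: [3.138, -0.002, 1.571]
contact_force: [-1.4, -6.6, 16.9]
opening: 0.0
grasp_force: 8.9
```

Emit:
step_arm([
  {"claw": 0, "delta_pos": [0, 0, -20], "turn": 0},
  {"claw": 0, "delta_pos": [0, 0, -40], "turn": 0},
  {"claw": 0, "delta_pos": [-24, -5, -30], "turn": 0},
  {"claw": 0, "delta_pos": [-24, -5, -30], "turn": 0},
  {"claw": 0, "delta_pos": [-24, -5, -30], "turn": 0},
  {"claw": 20, "delta_pos": [-24, -5, -10], "turn": 0},
  {"claw": 40, "delta_pos": [0, 0, 0], "turn": 0},
  {"claw": 40, "delta_pos": [0, 0, 0], "turn": 0},
])

```text
clock: 5.38
eef_pos: [490.8, 360.4, 248.4]
tcp_rot: [3.139, -0.002, 1.57]
contact_force: [-0.1, 1.1, 0.1]
opening: 0.421
grasp_force: 0.0
```

Run:
```python
from h import *
import pickle
f=grab_frame("wrist");pickle.dump(f,open("wq.pkl","wb"));save(f,"wq.png",s=1.25)
s=sense();print(s["clock"],s["eef_pos"],s["tcp_rot"],s["opening"])
```

```text
5.4333 [490.63472758 360.9679689  247.2662671 ] [ 3.14049262e+00 -1.32971829e-03  1.57019706e+00] 0.4697529744873393
```

View pics/wq.png

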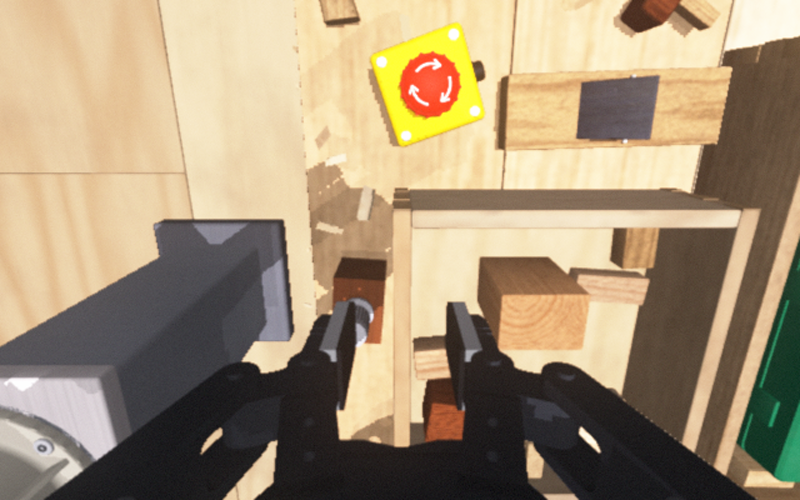

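Run:
```python
from h import *
import pickle
def red(f,box=None):
    im=cv2.cvtColor(f["img"],cv2.COLOR_RGB2HSV);h=im[:,:,0]
    m=((h<6)|(h>174))&(im[:,:,1]>190)&(im[:,:,2]>110);m=m.astype(np.uint8)
    n,l,st,ce=cv2.connectedComponentsWithStats(m);
    return [(st[i].tolist(),ce[i].round(2)) for i in np.argsort(-st[1:,4])[:2]+1]
a=pickle.load(open("side.pkl","rb"));b=grab_frame("side")
print(red(a),red(b)); f=pickle.load(open("wq.pkl","rb"));r=red(f);print(r)
X=px2w(f,*r[0][1],83);print(X)
print(w2px(a,(*X[:2],88)),w2px(b,(*X[:2],77)))
print("pin top now",px2w(f,362/1.25,318/1.25,98))
```

```text
[([293, 285, 16, 13, 86], array([300.34, 291.51]))] [([294, 288, 15, 12, 82], array([300.51, 294.  ]))]
[([321, 43, 47, 50, 1279], array([342.93,  67.94]))]
[511.27992053 462.48149672  83.        ]
[300.68898211 290.45611852] [300.89402561 293.49062308]
pin top now [460.52111096 288.06085849  98.        ]
```

Run:
```python
from h import *
plan([(527.7,18.7,260,1.27),(527.7,18.7,185,1.27)],30,38)
```

```text
[{"claw": 30, "delta_pos": [-34.3, 3.7, -1.4], "turn": 0.0301}, {"claw": 30, "delta_pos": [-34.1, 4.8, -1.4], "turn": 0.0301}, {"claw": 30, "delta_pos": [-34.0, 5.8, -1.3], "turn": 0.0301}, {"claw": 30, "delta_pos": [-33.8, 6.8, -1.4], "turn": 0.0301}, {"claw": 30, "delta_pos": [-33.5, 7.8, -1.3], "turn": 0.0301}, {"claw": 30, "delta_pos": [-33.3, 8.8, -1.4], "turn": 0.0301}, {"claw": 30, "delta_pos": [-33.0, 9.8, -1.3], "turn": 0.0301}, {"claw": 30, "delta_pos": [-32.7, 10.8, -1.4], "turn": 0.0301}]
[{"claw": 30, "delta_pos": [-32.4, 11.8, -1.3], "turn": 0.0301}, {"claw": 30, "delta_pos": [-32.0, 12.8, -1.4], "turn": 0.0301}, {"claw": 30, "delta_pos": [-0.0, -0.0, 37.5], "turn": -0.0001}, {"claw": 30, "delta_pos": [-0.0, -0.0, 37.5], "turn": -0.0001}]
```

Emit:
step_arm([
  {"claw": 30, "delta_pos": [-34.3, 3.7, -1.4], "turn": 0.03},
  {"claw": 30, "delta_pos": [-34.1, 4.8, -1.4], "turn": 0.03},
  {"claw": 30, "delta_pos": [-34.0, 5.8, -1.3], "turn": 0.03},
  {"claw": 30, "delta_pos": [-33.8, 6.8, -1.4], "turn": 0.03},
  {"claw": 30, "delta_pos": [-33.5, 7.8, -1.3], "turn": 0.03},
  {"claw": 30, "delta_pos": [-33.3, 8.8, -1.4], "turn": 0.03},
  {"claw": 30, "delta_pos": [-33.0, 9.8, -1.3], "turn": 0.03},
  {"claw": 30, "delta_pos": [-32.7, 10.8, -1.4], "turn": 0.03},
])

```text
clock: 6.15
eef_pos: [520.5, 86.0, 256.4]
tcp_rot: [-3.14, 0.0, 1.33]
contact_force: [0.9, -0.3, -0.3]
opening: 0.351
grasp_force: 0.0
```

Emit:
step_arm([
  {"claw": 30, "delta_pos": [-32.4, 11.8, -1.3], "turn": 0.03},
  {"claw": 30, "delta_pos": [-32.0, 12.8, -1.4], "turn": 0.03},
  {"claw": 30, "delta_pos": [0, 0, 0], "turn": 0},
  {"claw": 30, "delta_pos": [0, 0, 35], "turn": 0},
  {"claw": 30, "delta_pos": [0, 0, 0], "turn": 0},
  {"claw": 30, "delta_pos": [0, 0, 0], "turn": 0},
])

```text
clock: 6.65
eef_pos: [526.7, 18.9, 223.2]
tcp_rot: [-3.137, 0.001, 1.272]
contact_force: [0.5, 0.2, -0.1]
opening: 0.349
grasp_force: 0.0
```

Run:
```python
from h import *
import pickle
f=grab_frame("wrist");pickle.dump(f,open("wh.pkl","wb"))
im=f["img"].copy()
# overlay predicted handle outline for angle hypotheses and centre
c=np.array([527.7,18.7])
for a,col in((70.3,(255,0,0)),(76.4,(0,255,0))):
    r=np.radians(a);ux=np.array([np.cos(r),np.sin(r)]);uy=np.array([-ux[1],ux[0]])
    q=[w2px(f,(*(c+s*19*ux+t*7*uy),178)) for s,t in((1,1),(1,-1),(-1,-1),(-1,1))]
    cv2.polylines(im,[np.int32(np.round(q))],True,col,1)
for a in (10.3,130.3):
    q=[w2px(f,(*(c+82*np.array([np.cos(np.radians(a)),np.sin(np.radians(a))])+8*np.array([np.cos(b),np.sin(b)])),138)) for b in np.linspace(0,6.28,20)]
    cv2.polylines(im,[np.int32(np.round(q))],True,(255,0,255),1)
cv2.imwrite("pics/wh.png",cv2.resize(im[:,:,::-1],None,fx=1.25,fy=1.25))
s=sense();print(s["clock"],s["eef_pos"],s["tcp_rot"],s["opening"])
```

```text
6.7 [527.66574792  19.00873346 224.58929852] [-3.13908408e+00  6.51132930e-04  1.27189269e+00] 0.3523728321857415
```

View pics/wh.png

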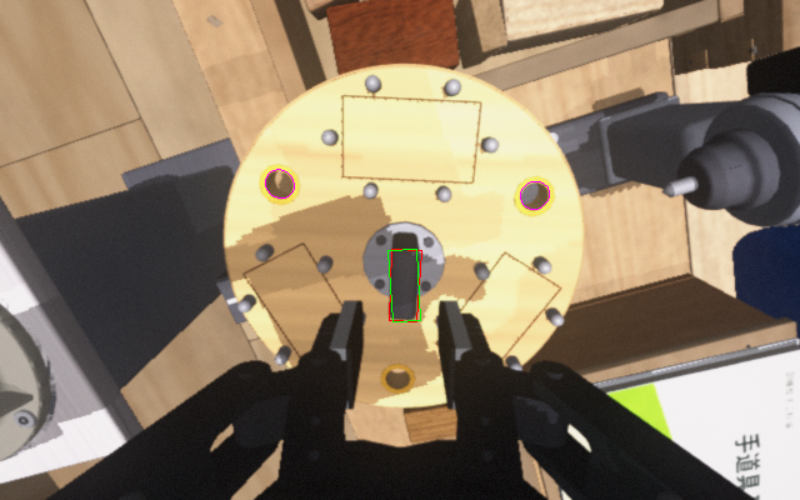

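Emit:
step_arm([
  {"claw": 30, "delta_pos": [0, 0, 30], "turn": 0},
  {"claw": 30, "delta_pos": [0, 0, 25], "turn": 0},
  {"claw": 30, "delta_pos": [0, 0, 11], "turn": 0},
  {"claw": 0, "delta_pos": [0, 0, 0], "turn": 0},
  {"claw": 0, "delta_pos": [0, 0, 0], "turn": 0},
  {"claw": 0, "delta_pos": [0, 0, 0], "turn": 0},
  {"claw": 0, "delta_pos": [0, 0, 0], "turn": 0},
], force=50)

```text
clock: 7.28
eef_pos: [528.0, 18.4, 158.9]
tcp_rot: [-3.141, -0.0, 1.271]
contact_force: [6.7, -0.5, -24.4]
opening: 0.149
grasp_force: 49.4
```

Emit:
step_arm([
  {"claw": 0, "delta_pos": [0, 0, 0], "turn": -0.1},
  {"claw": 0, "delta_pos": [0, 0, 0], "turn": -0.1},
  {"claw": 0, "delta_pos": [0, 0, 0], "turn": -0.1},
  {"claw": 0, "delta_pos": [0, 0, 0], "turn": -0.1},
  {"claw": 0, "delta_pos": [0, 0, 0], "turn": -0.1},
  {"claw": 0, "delta_pos": [0, 0, 0], "turn": -0.1},
  {"claw": 0, "delta_pos": [0, 0, 0], "turn": -0.1},
  {"claw": 0, "delta_pos": [0, 0, 0], "turn": -0.1},
])

```text
clock: 7.95
eef_pos: [526.8, 18.3, 158.9]
tcp_rot: [-3.139, -0.001, 2.075]
contact_force: [-0.4, -1.7, -18.0]
opening: 0.153
grasp_force: 50.4
```

Emit:
step_arm([
  {"claw": 0, "delta_pos": [0, 0, 0], "turn": 0},
  {"claw": 0, "delta_pos": [0, 0, 0], "turn": 0},
])

```text
clock: 8.12
eef_pos: [526.8, 18.3, 158.9]
tcp_rot: [-3.139, -0.001, 2.068]
contact_force: [-2.9, 0.6, -16.8]
opening: 0.147
grasp_force: 50.2
```

```bash
cat > holes.py <<'E'
from h import *
def ringfit(f,c,a0,span=6):
    """fit table angle: maximise ring darkness/saturation contrast at holes. c centre, a0 guess deg mod 120"""
    im=cv2.cvtColor(f["img"],cv2.COLOR_RGB2HSV)[:,:,1].astype(np.float32); im=cv2.GaussianBlur(im,(0,0),.8)
    best=[]
    for k in range(3):
        ctr=w2px(f,(*(c+82*np.array([np.cos(np.radians(a0+120*k)),np.sin(np.radians(a0+120*k))])),138))
        if not(15<ctr[0]<625 and 15<ctr[1]<330): continue
        sc=[]
        for da in np.arange(-span,span+.01,.25):
            for dr in np.arange(-3,3.01,.5):
                r=np.radians(a0+120*k+da);h=c+(82+dr)*np.array([np.cos(r),np.sin(r)])
                def m(rad):
                    q=np.array([w2px(f,(*(h+rad*np.array([np.cos(b),np.sin(b)])),138)) for b in np.linspace(0,6.28,24)],np.float32)
                    return cv2.remap(im,q[:,:1],q[:,1:],cv2.INTER_LINEAR).ravel()
                sc.append((m(9.2).mean()-.5*m(13.5).mean()-.5*m(6.).mean(),a0+da,dr))
        sc.sort(reverse=True); best.append((k,ctr.round(),[np.round(s,2).tolist() for s in sc[:3]]))
    return best
E
python3 - <<'E'
from holes import *
import pickle
c=np.array([527.7,18.7])
print(*ringfit(pickle.load(open("wh.pkl","rb")),c,10.3),sep="\n")
f=grab_frame("wrist");pickle.dump(f,open("wh2.pkl","wb"))
s=sense();print(s["clock"],s["eef_pos"],s["tcp_rot"],s["opening"],s["contact_force"])
print(*ringfit(f,c,57.6),sep="\n")
save(f,"wh2.png",s=1.25)
E
```

```text
(0, array([427., 156.]), [[81.1, 10.05, -0.5], [80.97, 10.3, -0.5], [80.91, 10.05, -1.0]])
(1, array([223., 147.]), [[63.58, 10.8, 0.0], [63.34, 10.55, 0.0], [63.26, 10.8, -0.5]])
(2, array([318., 302.]), [[65.71, 10.05, 0.5], [65.42, 10.3, 0.5], [64.39, 10.05, 0.0]])
8.1667 [526.76925167  18.27468516 158.86953919] [-3.13948617e+00 -1.24057993e-03  2.06750065e+00] 0.15255714652522548 [ -4.46331871   0.17774611 -15.75485531]
(0, array([464., 176.]), [[67.68, 58.85, -1.0], [67.64, 58.6, -1.0], [67.44, 58.35, -1.0]])
(1, array([181., 172.]), [[72.23, 58.35, 0.5], [72.17, 58.35, 0.0], [71.73, 58.6, 0.5]])
```

View pics/wh2.png

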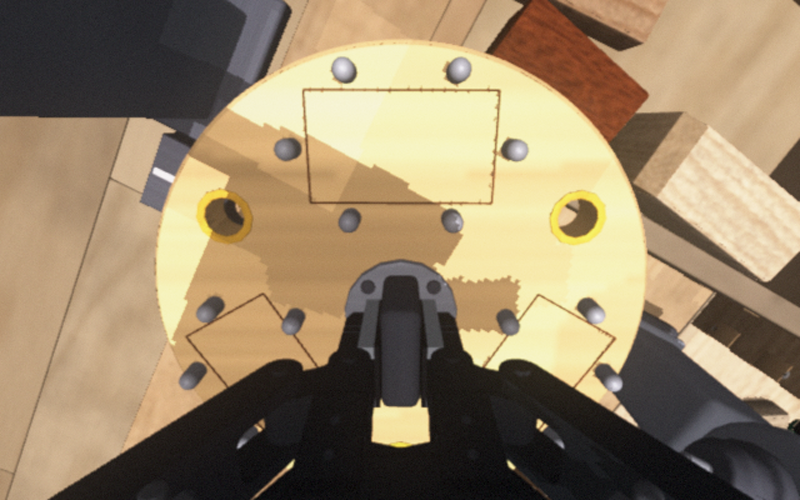

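Emit:
step_arm([
  {"claw": 0, "delta_pos": [0.6, 0.3, 0], "turn": -0.027},
  {"claw": 0, "delta_pos": [0, 0, 0], "turn": 0},
  {"claw": 0, "delta_pos": [0, 0, 0], "turn": 0},
])

```text
clock: 8.42
eef_pos: [526.7, 18.3, 158.9]
tcp_rot: [-3.139, -0.0, 2.095]
contact_force: [-3.4, -4.5, -16.7]
opening: 0.154
grasp_force: 50.4
```

Run:
```python
from holes import *
import pickle
c=np.array([527.7,18.7])
f=grab_frame("wrist");pickle.dump(f,open("wh3.pkl","wb"))
s=sense();print(s["clock"],s["eef_pos"],s["tcp_rot"],s["opening"],s["contact_force"])
print(*ringfit(f,c,60),sep="\n")
im=f["img"].copy()
for zz,col in((138,(255,0,0)),(118,(0,0,255))):
    q=[w2px(f,(445.7+8*np.cos(b),18.7+8*np.sin(b),zz)) for b in np.linspace(0,6.28,40)]
    cv2.polylines(im,[np.int32(np.round(np.array(q)*16))],True,col,1,cv2.LINE_AA,4)
u,v=[int(a) for a in w2px(f,(445.7,18.7,138))];print(u,v)
b=im[max(v-75,0):v+75,max(u-100,0):u+100]
cv2.imwrite("pics/wh3.png",cv2.resize(b[:,:,::-1],None,fx=4,fy=4,interpolation=cv2.INTER_CUBIC))
```

```text
8.4667 [526.72332526  18.28028887 158.87687229] [-3.13892953e+00 -3.84097343e-04  2.09508510e+00] 0.15204313061529945 [ -3.54414434  -4.1122999  -16.27755198]
(0, array([463., 174.]), [[67.48, 60.25, -1.0], [67.4, 60.5, -1.0], [67.38, 60.0, -1.0]])
(1, array([180., 174.]), [[73.6, 60.0, 0.0], [73.28, 60.0, 0.5], [73.18, 60.25, 0.0]])
180 173
```

View pics/wh3.png

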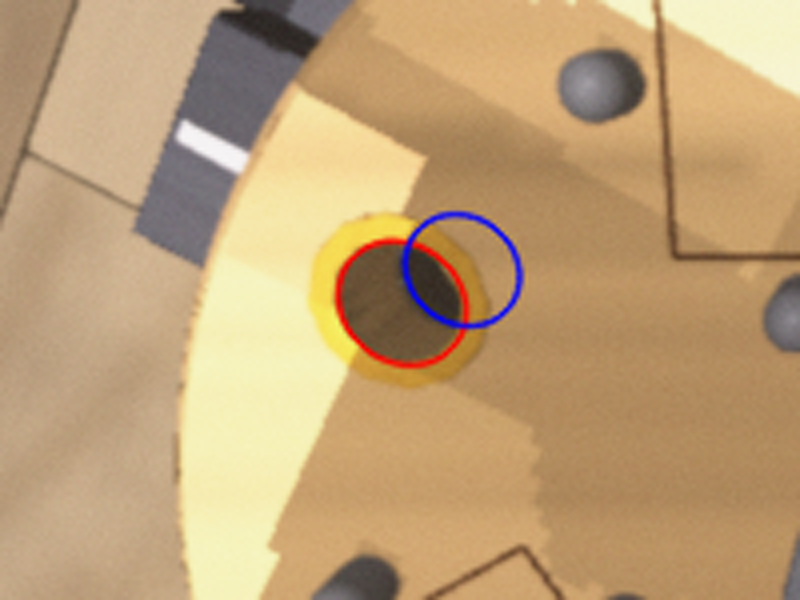

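The table is aligned: the fit gives 60.0°, the ring overlay matches, and the white line points at the hole. I'll release the handle and go to the pin.

Emit:
step_arm([
  {"claw": 30, "delta_pos": [0, 0, 0], "turn": 0},
  {"claw": 30, "delta_pos": [0, 0, 0], "turn": 0},
  {"claw": 30, "delta_pos": [0, 0, 0], "turn": 0},
  {"claw": 30, "delta_pos": [0, 0, -30], "turn": 0},
  {"claw": 30, "delta_pos": [0, 0, -40], "turn": 0},
  {"claw": 30, "delta_pos": [0, 0, 0], "turn": 0},
])

```text
clock: 8.97
eef_pos: [532.6, 19.1, 236.9]
tcp_rot: [3.131, 0.006, 2.097]
contact_force: [0.7, -0.6, 0.4]
opening: 0.351
grasp_force: 0.0
```

Run:
```python
from holes import *
import pickle
c=np.array([527.7,18.7])
f=grab_frame("wrist");pickle.dump(f,open("wh4.pkl","wb"))
s=sense();print(s["clock"],s["eef_pos"],s["tcp_rot"],s["opening"],s["contact_force"])
print(*ringfit(f,c,60),sep="\n")
plan([(450,276,235,3.1416)],55,38)
```

```text
9.0167 [531.61251327  19.08576578 234.30531853] [3.13250839 0.00469474 2.09700044] 0.3524304565884707 [ 0.23391472 -0.18901025  0.11445022]
(0, array([408., 145.]), [[62.41, 60.0, -1.0], [62.23, 60.25, -1.0], [61.88, 60.0, -0.5]])
(1, array([215., 145.]), [[71.77, 60.0, 0.5], [71.56, 60.25, 0.5], [71.13, 60.0, 0.0]])
(2, array([313., 290.]), [[59.55, 59.5, 0.5], [59.43, 59.5, 0.0], [59.13, 59.25, 0.5]])
[{"claw": 55, "delta_pos": [29.2, 6.5, -0.1], "turn": -0.1161}, {"claw": 55, "delta_pos": [28.3, 9.8, -0.1], "turn": -0.1161}, {"claw": 55, "delta_pos": [27.0, 13.1, -0.1], "turn": -0.1161}, {"claw": 55, "delta_pos": [25.3, 16.1, -0.1], "turn": -0.1161}, {"claw": 55, "delta_pos": [23.2, 18.9, -0.1], "turn": -0.1161}, {"claw": 55, "delta_pos": [20.9, 21.5, -0.0], "turn": -0.1161}, {"claw": 55, "delta_pos": [18.3, 23.7, -0.1], "turn": -0.1161}, {"claw": 55, "delta_pos": [15.4, 25.7, -0.0], "turn": -0.1161}]
[{"claw": 55, "delta_pos": [12.2, 27.3, -0.1], "turn": -0.1161}]
```

Emit:
step_arm([
  {"claw": 55, "delta_pos": [29.2, 6.5, 0], "turn": -0.116},
  {"claw": 55, "delta_pos": [28.3, 9.8, 0], "turn": -0.116},
  {"claw": 55, "delta_pos": [27.0, 13.1, 0], "turn": -0.116},
  {"claw": 55, "delta_pos": [25.3, 16.1, 0], "turn": -0.116},
  {"claw": 55, "delta_pos": [23.2, 18.9, 0], "turn": -0.116},
  {"claw": 55, "delta_pos": [20.9, 21.5, 0], "turn": -0.116},
  {"claw": 55, "delta_pos": [18.3, 23.7, 0], "turn": -0.116},
  {"claw": 55, "delta_pos": [15.4, 25.7, 0], "turn": -0.116},
])

```text
clock: 9.68
eef_pos: [455.0, 248.9, 229.5]
tcp_rot: [3.141, 0.001, 3.031]
contact_force: [0.8, 0.7, 0.3]
opening: 0.642
grasp_force: 0.0
```

Emit:
step_arm([
  {"claw": 55, "delta_pos": [12, 27, 0], "turn": -0.116},
  {"claw": 55, "delta_pos": [0, 0, 0], "turn": 0},
  {"claw": 55, "delta_pos": [0, 0, 0], "turn": 0},
])

```text
clock: 9.93
eef_pos: [446.3, 276.9, 229.3]
tcp_rot: [3.141, 0.001, -3.14]
contact_force: [-0.1, 0.1, 0.1]
opening: 0.649
grasp_force: 0.0
```

Run:
```python
from h import *
import pickle
f=grab_frame("wrist");pickle.dump(f,open("wr.pkl","wb"))
s=sense();print(s["clock"],s["eef_pos"],s["tcp_rot"],s["opening"])
im=f["img"].copy()
for zz,r in((98,12),(61,15)):
    q=[w2px(f,(454+r*np.cos(b),275.5+r*np.sin(b),zz)) for b in np.linspace(0,6.28,40)]
    cv2.polylines(im,[np.int32(np.round(np.array(q)*16))],True,(255,0,255),1,cv2.LINE_AA,4)
u,v=[int(a) for a in w2px(f,(454,275,80))];print(u,v)
u0,v0=max(u-130,0),max(v-95,0);print(u0,v0)
cv2.imwrite("pics/wr.png",cv2.resize(im[v0:v0+190,u0:u0+260,::-1],None,fx=3,fy=3,interpolation=cv2.INTER_CUBIC))
```

```text
9.9833 [446.46147529 275.88872073 229.24117148] [ 3.14144230e+00  7.06696087e-04 -3.14155031e+00] 0.6439438707760092
316 190
186 95
```

View pics/wr.png

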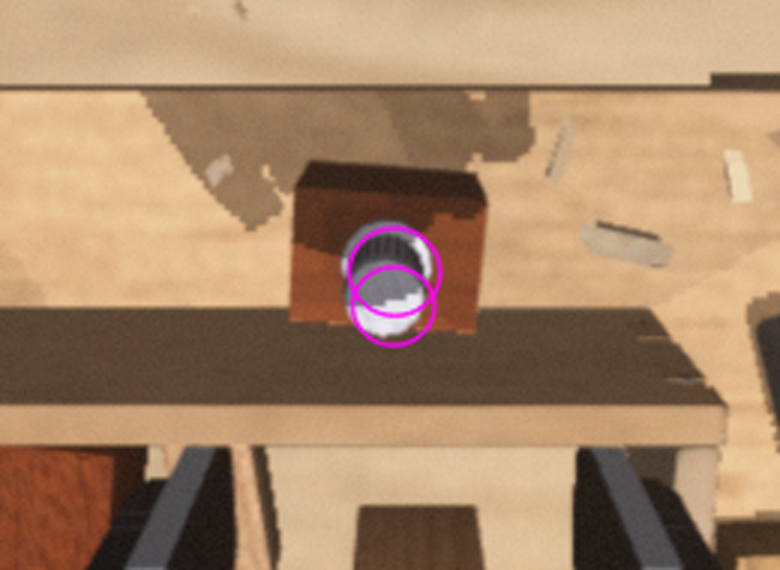

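Emit:
step_arm([
  {"claw": 55, "delta_pos": [-5, -1.8, 30], "turn": 0},
  {"claw": 55, "delta_pos": [0, 0, 40], "turn": 0},
  {"claw": 55, "delta_pos": [0, 0, 40], "turn": 0},
  {"claw": 55, "delta_pos": [0, 0, 30], "turn": 0},
  {"claw": 55, "delta_pos": [0, 0, 13], "turn": 0},
  {"claw": 55, "delta_pos": [0, 0, 0], "turn": 0},
])

```text
clock: 10.48
eef_pos: [449.9, 271.3, 73.0]
tcp_rot: [-3.139, -0.005, 3.139]
contact_force: [-1.3, -0.6, 0.6]
opening: 0.647
grasp_force: 0.0
```

Emit:
step_arm([
  {"claw": 0, "delta_pos": [0, 0, 0], "turn": 0},
  {"claw": 0, "delta_pos": [0, 0, 0], "turn": 0},
  {"claw": 0, "delta_pos": [0, 0, 0], "turn": 0},
  {"claw": 0, "delta_pos": [0, 0, 0], "turn": 0},
  {"claw": 0, "delta_pos": [0, 0, 0], "turn": 0},
], force=50)

```text
clock: 10.9
eef_pos: [452.6, 273.4, 77.8]
tcp_rot: [3.141, 0.003, -3.141]
contact_force: [1.2, -5.7, 4.9]
opening: 0.262
grasp_force: 48.9
```

Emit:
step_arm([
  {"claw": 0, "delta_pos": [0, 0, -10], "turn": 0},
  {"claw": 0, "delta_pos": [0, 0, -20], "turn": 0},
  {"claw": 0, "delta_pos": [0, 0, -35], "turn": 0},
  {"claw": 0, "delta_pos": [0, 0, -40], "turn": 0},
  {"claw": 0, "delta_pos": [0, 0, -40], "turn": 0},
  {"claw": 0, "delta_pos": [0, 0, -17], "turn": 0},
  {"claw": 0, "delta_pos": [0, 0, 0], "turn": 0},
])

```text
clock: 11.48
eef_pos: [453.8, 275.3, 244.6]
tcp_rot: [3.136, 0.009, -3.142]
contact_force: [1.5, -0.3, -0.7]
opening: 0.262
grasp_force: 49.3
```

Run:
```python
from h import *
s=sense();print(s["clock"],s["eef_pos"],s["tcp_rot"],s["opening"],s["contact_force"])
plan([(445.7,18.2,225,3.1416)],0,36)
```

```text
11.4833 [453.84831564 275.31679472 244.62570148] [ 3.1359027   0.00873976 -3.14156962] 0.2617979299735781 [ 1.49030709 -0.25833019 -0.67223269]
[{"claw": 0, "delta_pos": [1.0, -32.1, 2.5], "turn": 0.0}, {"claw": 0, "delta_pos": [1.0, -32.1, 2.4], "turn": 0.0}, {"claw": 0, "delta_pos": [1.0, -32.2, 2.5], "turn": 0.0}, {"claw": 0, "delta_pos": [1.0, -32.1, 2.4], "turn": 0.0}, {"claw": 0, "delta_pos": [1.0, -32.2, 2.5], "turn": 0.0}, {"claw": 0, "delta_pos": [1.1, -32.1, 2.4], "turn": 0.0}, {"claw": 0, "delta_pos": [1.0, -32.2, 2.5], "turn": 0.0}, {"claw": 0, "delta_pos": [1.1, -32.1, 2.4], "turn": 0.0}]
```

Emit:
step_arm([
  {"claw": 0, "delta_pos": [1, -32, 2.4], "turn": 0},
  {"claw": 0, "delta_pos": [1, -32, 2.4], "turn": 0},
  {"claw": 0, "delta_pos": [1, -32, 2.4], "turn": 0},
  {"claw": 0, "delta_pos": [1, -32, 2.4], "turn": 0},
  {"claw": 0, "delta_pos": [1, -32, 2.4], "turn": 0},
  {"claw": 0, "delta_pos": [1, -32, 2.4], "turn": 0},
  {"claw": 0, "delta_pos": [1, -32, 2.4], "turn": 0},
  {"claw": 0, "delta_pos": [1, -32, 2.4], "turn": 0},
])

```text
clock: 12.15
eef_pos: [442.7, 16.3, 218.8]
tcp_rot: [3.141, 0.0, -3.141]
contact_force: [1.0, 0.1, -1.1]
opening: 0.265
grasp_force: 49.4
```

Emit:
step_arm([
  {"claw": 0, "delta_pos": [0, 0, 0], "turn": 0},
  {"claw": 0, "delta_pos": [0, 0, 0], "turn": 0},
  {"claw": 0, "delta_pos": [0, 0, 0], "turn": 0},
  {"claw": 0, "delta_pos": [0, 0, 0], "turn": 0},
])

```text
clock: 12.48
eef_pos: [443.5, 18.5, 219.0]
tcp_rot: [3.141, 0.0, -3.141]
contact_force: [0.0, 0.6, -1.3]
opening: 0.261
grasp_force: 49.6
```

Run:
```python
from holes import *
import pickle
f=grab_frame("wrist");pickle.dump(f,open("wi.pkl","wb"))
s=sense();print(s["clock"],s["eef_pos"],s["tcp_rot"],s["opening"])
c=np.array([527.7,18.7]);print(*ringfit(f,c,60),sep="\n")
p=s["eef_pos"];im=f["img"].copy()
zo=p[2]-21.8
for x,y,zz,r,col in((p[0],p[1],zo,15,(255,0,255)),(p[0],p[1],zo-36,5,(255,0,255)),(p[0],p[1],zo-28,7,(0,255,255)),(445.7,18.7,138,8,(255,0,0))):
    q=[w2px(f,(x+r*np.cos(b),y+r*np.sin(b),zz)) for b in np.linspace(0,6.28,40)]
    cv2.polylines(im,[np.int32(np.round(np.array(q)*16))],True,col,1,cv2.LINE_AA,4)
u,v=[int(a) for a in w2px(f,(445.7,18.7,150))];print(u,v)
u0,v0=max(u-100,0),max(v-75,0);print(u0,v0)
cv2.imwrite("pics/wi.png",cv2.resize(im[v0:v0+150,u0:u0+200,::-1],None,fx=4,fy=4,interpolation=cv2.INTER_CUBIC))
```

```text
12.5333 [443.48452108  18.60271113 218.966418  ] [ 3.14127457e+00  9.94215455e-05 -3.14020579e+00] 0.2648114065139096
(1, array([318., 211.]), [[61.43, 60.0, 0.5], [60.66, 60.25, 0.5], [60.06, 59.75, 0.5]])
318 216
218 141
```

View pics/wi.png

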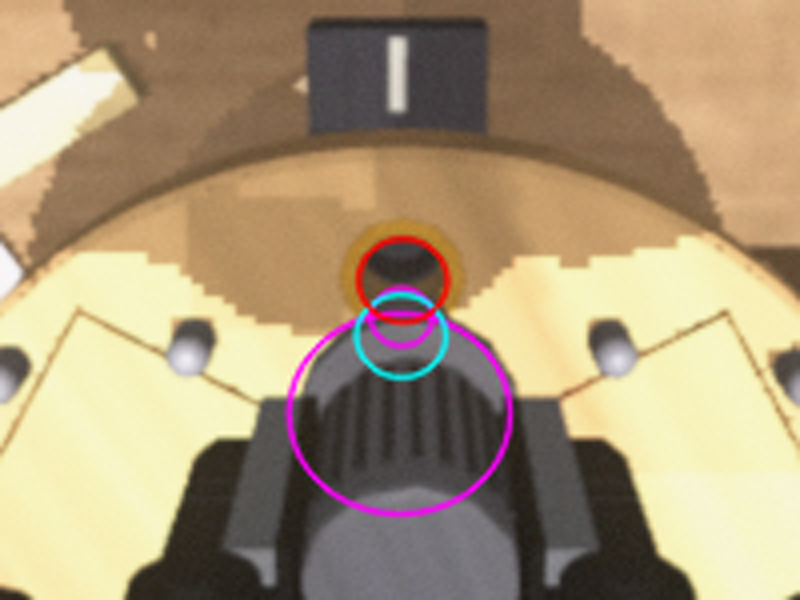

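Emit:
step_arm([
  {"claw": 0, "delta_pos": [-2.6, -1.2, 0], "turn": 0},
  {"claw": 0, "delta_pos": [0, 0, 10], "turn": 0},
  {"claw": 0, "delta_pos": [0, 0, 10], "turn": 0},
  {"claw": 0, "delta_pos": [0, 0, 4], "turn": 0},
  {"claw": 0, "delta_pos": [0, 0, 4], "turn": 0},
  {"claw": 0, "delta_pos": [0, 0, 2], "turn": 0},
  {"claw": 0, "delta_pos": [0, 0, 0], "turn": 0},
])

```text
clock: 13.12
eef_pos: [445.8, 16.5, 188.3]
tcp_rot: [3.141, -0.001, -3.141]
contact_force: [0.2, 1.4, -0.3]
opening: 0.262
grasp_force: 49.4
```

Emit:
step_arm([
  {"claw": 0, "delta_pos": [0, 0.5, 4], "turn": 0},
  {"claw": 0, "delta_pos": [0, 0, 4], "turn": 0},
  {"claw": 0, "delta_pos": [0, 0, 4], "turn": 0},
  {"claw": 0, "delta_pos": [0, 0, 4], "turn": 0},
  {"claw": 0, "delta_pos": [0, 0, 0], "turn": 0},
])

```text
clock: 13.53
eef_pos: [445.5, 16.9, 172.1]
tcp_rot: [-3.142, -0.001, -3.141]
contact_force: [-1.4, 0.3, -1.1]
opening: 0.264
grasp_force: 49.4
```

Tip at 114, which is in the lug hole with no load. I'll finish the stroke.

Emit:
step_arm([
  {"claw": 0, "delta_pos": [0, 0, 4], "turn": 0},
  {"claw": 0, "delta_pos": [0, 0, 4], "turn": 0},
  {"claw": 0, "delta_pos": [0, 0, 2.5], "turn": 0},
  {"claw": 0, "delta_pos": [0, 0, 2], "turn": 0},
  {"claw": 0, "delta_pos": [0, 0, 1], "turn": 0},
  {"claw": 0, "delta_pos": [0, 0, 0], "turn": 0},
])

```text
clock: 14.03
eef_pos: [446.0, 16.9, 159.8]
tcp_rot: [-3.142, -0.0, -3.141]
contact_force: [-2.8, 0.9, 5.2]
opening: 0.263
grasp_force: 50.3
```

Emit:
step_arm([
  {"claw": 38, "delta_pos": [0, 0, 0.5], "turn": 0},
  {"claw": 38, "delta_pos": [0, 0, 0], "turn": 0},
  {"claw": 38, "delta_pos": [0, 0, 0], "turn": 0},
  {"claw": 38, "delta_pos": [0, 0, -20], "turn": 0},
  {"claw": 38, "delta_pos": [0, 0, -35], "turn": 0},
  {"claw": 38, "delta_pos": [0, 0, -40], "turn": 0},
  {"claw": 70, "delta_pos": [0, 0, -30], "turn": 0},
  {"claw": 70, "delta_pos": [0, 0, 0], "turn": 0},
])

```text
clock: 14.7
eef_pos: [449.2, 17.1, 289.9]
tcp_rot: [3.141, 0.009, -3.141]
contact_force: [-0.1, -0.1, 0.1]
opening: 0.712
grasp_force: 0.0
```

Run:
```python
from h import *
import pickle
f=grab_frame("wrist");pickle.dump(f,open("wj.pkl","wb"))
s=sense();print(s["clock"],s["eef_pos"],s["tcp_rot"],s["opening"])
im=f["img"].copy()
for zz,r in((138,15),(180,12)):
    q=[w2px(f,(445.7+r*np.cos(b),18.7+r*np.sin(b),zz)) for b in np.linspace(0,6.28,40)]
    cv2.polylines(im,[np.int32(np.round(np.array(q)*16))],True,(255,0,255),1,cv2.LINE_AA,4)
g=grab_frame("top")
a=cv2.resize(im,None,fx=1.2,fy=1.2)[:470,:768]; 
u,v=[int(x) for x in w2px(f,(445.7,18.7,150))]
a=cv2.resize(im[max(v-80,0):v+80,u-130:u+130],(520,320),interpolation=cv2.INTER_CUBIC)
b=cv2.resize(g["img"][180:250,365:495],(520,280),interpolation=cv2.INTER_CUBIC)
cv2.imwrite("pics/wj.png",np.vstack([a,b])[:,:,::-1])
# nests predicted, blanks segmentation from old wrist image
plan([(470,-190,330,3.1416)],70,38)
```

```text
14.75 [448.04764841  17.00400218 287.1226871 ] [ 3.14132952  0.00654578 -3.1413796 ] 0.7980566829691542
[{"claw": 70, "delta_pos": [-3.9, -34.5, -7.5], "turn": 0.0}, {"claw": 70, "delta_pos": [-3.9, -34.5, -7.5], "turn": 0.0}, {"claw": 70, "delta_pos": [-3.8, -34.5, -7.5], "turn": 0.0}, {"claw": 70, "delta_pos": [-3.9, -34.5, -7.5], "turn": 0.0}, {"claw": 70, "delta_pos": [-3.8, -34.5, -7.5], "turn": 0.0}, {"claw": 70, "delta_pos": [-3.9, -34.5, -7.5], "turn": 0.0}]
```

View pics/wj.png

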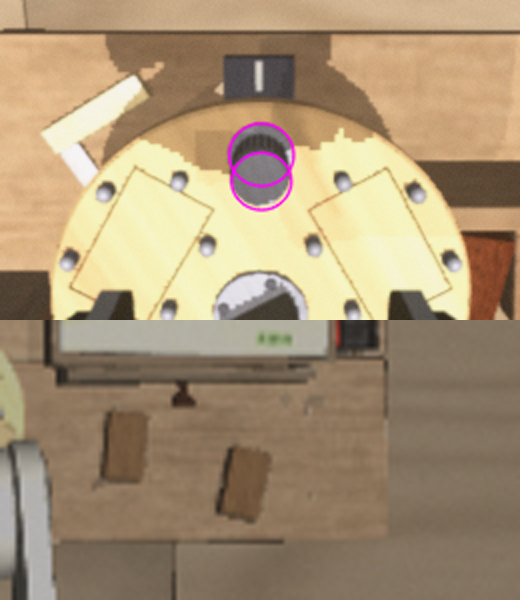

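Pin seated: the collar ring overlay matches. Next, the blanks.

Emit:
step_arm([
  {"claw": 62, "delta_pos": [-4, -38, -5], "turn": 0},
  {"claw": 62, "delta_pos": [-4, -38, -5], "turn": 0},
  {"claw": 62, "delta_pos": [-4, -38, 0], "turn": 0},
  {"claw": 62, "delta_pos": [-4, -38, 0], "turn": 0},
  {"claw": 62, "delta_pos": [-4, -38, 0], "turn": 0},
  {"claw": 62, "delta_pos": [0, -38, 0], "turn": 0},
  {"claw": 62, "delta_pos": [0, -38, 0], "turn": 0},
  {"claw": 62, "delta_pos": [0, 0, 0], "turn": 0},
])

```text
clock: 15.47
eef_pos: [465.3, -254.3, 291.9]
tcp_rot: [-3.14, -0.002, 3.139]
contact_force: [-0.7, 0.4, -0.1]
opening: 0.728
grasp_force: 0.0
```

Emit:
step_arm([
  {"claw": 62, "delta_pos": [0, 0, 0], "turn": 0},
  {"claw": 62, "delta_pos": [0, 0, 0], "turn": 0},
  {"claw": 62, "delta_pos": [0, 0, 0], "turn": 0},
])

```text
clock: 15.72
eef_pos: [465.7, -247.9, 293.0]
tcp_rot: [3.14, -0.001, -3.141]
contact_force: [0.7, 0.4, 0.1]
opening: 0.722
grasp_force: 0.0
```

```bash
cat > blanks.py <<'E'
from h import *
from scipy.optimize import minimize
def edges(f):
    g=cv2.cvtColor(f["img"],cv2.COLOR_RGB2LAB).astype(np.float32); g=cv2.GaussianBlur(g,(0,0),1)
    return np.sqrt(sum(cv2.Sobel(g[:,:,i],cv2.CV_32F,1,0)**2+cv2.Sobel(g[:,:,i],cv2.CV_32F,0,1)**2 for i in range(3)))
def quad(x,y,a,z=25):
    r=np.array([[np.cos(a),-np.sin(a)],[np.sin(a),np.cos(a)]])
    return np.array([(*(np.array([x,y])+r@np.array([s*35,t*20])),z) for s,t in((1,1),(-1,1),(-1,-1),(1,-1))])
def fit(f,x0,y0,a0,z=25):
    E=edges(f);E=np.minimum(E,np.percentile(E,98))
    def cost(p):
        q=quad(p[0],p[1],p[2],z); P=np.vstack([q[i]+(q[(i+1)%4]-q[i])*np.linspace(.02,.98,40)[:,None] for i in range(4)])
        u=np.array([w2px(f,X) for X in P],np.float32); return -float(cv2.remap(E,u[:,:1],u[:,1:],cv2.INTER_LINEAR).mean())
    best=None
    for da in(-.2,0,.2):
        for dx in(-5,0,5):
            for dy in(-5,0,5):
                r=minimize(cost,(x0+dx,y0+dy,a0+da),method="Nelder-Mead",options=dict(initial_simplex=[(x0+dx,y0+dy,a0+da),(x0+dx+3,y0+dy,a0+da),(x0+dx,y0+dy+3,a0+da),(x0+dx,y0+dy,a0+da+.1)],maxiter=60))
                if best is None or r.fun<best.fun: best=r
    return best.x,best.fun
def seg(f,z=25,dr=30):
    """blanks as darker brown blobs; min-area rect in world plane"""
    im=cv2.cvtColor(f["img"],cv2.COLOR_RGB2LAB).astype(int); return im
E
python3 - <<'E'
from blanks import *
import pickle
f=grab_frame("wrist");pickle.dump(f,open("wk.pkl","wb"))
s=sense();print(s["clock"],s["eef_pos"],s["tcp_rot"],s["opening"])
wb=pickle.load(open("wb.pkl","rb"))
for u,v in((453,130),(415,238)): print("wb",px2w(wb,u/1.25,v/1.25,25))
for x,y,a in((*px2w(wb,453/1.25,130/1.25,25)[:2],-.05),(*px2w(wb,415/1.25,238/1.25,25)[:2],-.2)):
    for n,g in(("wb",wb),("wk",f)):
        p,c=fit(g,x,y,a);print(n,p.round(2),np.degrees(p[2]).round(1),round(c,1))
im=f["img"].copy()
cv2.imwrite("pics/wk.png",im[:,:,::-1])
E
```

```text
15.7667 [ 465.91240162 -247.79140157  293.28767358] [ 3.14076848e+00 -1.00633590e-03 -3.14012197e+00] 0.7258392335857823
wb [ 500.56866198 -198.49942801   25.        ]
wb [ 462.41201397 -319.34724147   25.        ]
wb [ 4.9706e+02 -2.0201e+02 -1.1000e-01] -6.4 -107.2
wk [ 4.9938e+02 -2.0454e+02 -8.0000e-02] -4.6 -127.3
wb [ 4.5954e+02 -3.2324e+02 -2.2000e-01] -12.7 -118.3
wk [ 4.5903e+02 -3.2106e+02 -2.1000e-01] -12.3 -120.5
```

Emit:
step_arm([
  {"claw": 62, "delta_pos": [-10, 15, 30], "turn": 0},
  {"claw": 62, "delta_pos": [-11, 15, 35], "turn": 0},
  {"claw": 62, "delta_pos": [-11, 14.5, 38], "turn": 0},
  {"claw": 62, "delta_pos": [0, 0, 20], "turn": 0.085},
  {"claw": 62, "delta_pos": [0, 0, 0], "turn": 0},
  {"claw": 62, "delta_pos": [0, 0, 0], "turn": 0},
  {"claw": 62, "delta_pos": [0, 0, 0], "turn": 0},
  {"claw": 62, "delta_pos": [0, 0, 0], "turn": 0},
])

```text
clock: 16.43
eef_pos: [499.1, -205.2, 173.3]
tcp_rot: [-3.141, 0.003, 3.058]
contact_force: [-0.7, -0.3, 0.7]
opening: 0.725
grasp_force: 0.0
```

```bash
cat > lookb.py <<'E'
from blanks import *
import sys
x,y,a=map(float,sys.argv[1:4])
f=grab_frame("wrist");s=sense();p,c=fit(f,x,y,a);e=s["eef_pos"];yaw=s["tcp_rot"][2]
print(s["clock"],e.round(1),yaw.round(4),s["opening"]);print("blank",p.round(2),np.degrees(p[2]).round(1),c)
d=p[:2]-e[:2];cs,sn=np.cos(yaw),np.sin(yaw)
print("tool dx,dy",(cs*d[0]+sn*d[1]).round(1),(sn*d[0]-cs*d[1]).round(1),"turn",round(-((p[2]-yaw+np.pi/2)%np.pi-np.pi/2),3))
im=f["img"].copy();cv2.polylines(im,[np.int32([w2px(f,X) for X in quad(*p)])],True,(255,0,255),1)
cv2.imwrite("pics/lookb.png",im[:,:,::-1])
E
python3 lookb.py 498.5 -203.5 -0.09
```

```text
16.4833 [ 499.  -205.3  173.3] 3.0578 0.7271637111549517
blank [ 4.9706e+02 -2.0214e+02 -1.1000e-01] -6.1 -124.281982421875
tool dx,dy 2.2 3.0 turn 0.023
```

Emit:
step_arm([
  {"claw": 62, "delta_pos": [1.6, 2, 30], "turn": 0.023},
  {"claw": 62, "delta_pos": [0, 0, 40], "turn": 0},
  {"claw": 62, "delta_pos": [0, 0, 40], "turn": 0},
  {"claw": 62, "delta_pos": [0, 0, 30], "turn": 0},
  {"claw": 62, "delta_pos": [0, 0, 15], "turn": 0},
  {"claw": 62, "delta_pos": [0, 0, 8], "turn": 0},
  {"claw": 62, "delta_pos": [0, 0, 0], "turn": 0},
])

```text
clock: 17.07
eef_pos: [496.3, -202.8, 7.8]
tcp_rot: [3.141, -0.001, 3.034]
contact_force: [-0.5, 0.0, 0.0]
opening: 0.725
grasp_force: 0.0
```

Emit:
step_arm([
  {"claw": 20, "delta_pos": [0, 0, 0], "turn": 0},
  {"claw": 20, "delta_pos": [0, 0, 0], "turn": 0},
  {"claw": 20, "delta_pos": [0, 0, 0], "turn": 0},
  {"claw": 20, "delta_pos": [0, 0, 0], "turn": 0},
  {"claw": 20, "delta_pos": [0, 0, 0], "turn": 0},
], force=40)

```text
clock: 17.48
eef_pos: [497.9, -203.2, 10.1]
tcp_rot: [-3.141, 0.003, 3.034]
contact_force: [-0.9, -1.0, 7.9]
opening: 0.462
grasp_force: 41.5
```

Run:
```python
from h import *
plan([(497.9,-203.2,225,3.034),(493.8,-42,225,2.618)],20,38)
```

```text
[{"claw": 20, "delta_pos": [-0.0, 0.0, -35.8], "turn": -0.0}, {"claw": 20, "delta_pos": [-0.0, 0.0, -35.8], "turn": -0.0}, {"claw": 20, "delta_pos": [-0.0, 0.0, -35.8], "turn": -0.0}, {"claw": 20, "delta_pos": [-0.0, 0.0, -35.8], "turn": -0.0}, {"claw": 20, "delta_pos": [-0.0, 0.0, -35.8], "turn": -0.0}, {"claw": 20, "delta_pos": [-0.0, 0.0, -35.9], "turn": -0.0}, {"claw": 20, "delta_pos": [4.3, 32.0, 0.0], "turn": 0.0832}, {"claw": 20, "delta_pos": [6.9, 31.5, 0.0], "turn": 0.0832}]
[{"claw": 20, "delta_pos": [9.5, 30.8, 0.0], "turn": 0.0832}, {"claw": 20, "delta_pos": [12.0, 29.9, 0.0], "turn": 0.0832}, {"claw": 20, "delta_pos": [14.5, 28.8, 0.0], "turn": 0.0832}]
```

Emit:
step_arm([
  {"claw": 20, "delta_pos": [0, 0, -20], "turn": 0},
  {"claw": 20, "delta_pos": [0, 0, -39], "turn": 0},
  {"claw": 20, "delta_pos": [0, 0, -39], "turn": 0},
  {"claw": 20, "delta_pos": [0, 0, -39], "turn": 0},
  {"claw": 20, "delta_pos": [0, 0, -39], "turn": 0},
  {"claw": 20, "delta_pos": [0, 0, -39], "turn": 0},
  {"claw": 20, "delta_pos": [4.3, 32, 0], "turn": 0.083},
  {"claw": 20, "delta_pos": [6.9, 31.5, 0], "turn": 0.083},
])

```text
clock: 18.15
eef_pos: [496.7, -138.8, 227.3]
tcp_rot: [3.142, 0.008, 2.862]
contact_force: [0.5, 0.3, -1.1]
opening: 0.461
grasp_force: 40.6
```

Emit:
step_arm([
  {"claw": 20, "delta_pos": [9.5, 30.8, 0], "turn": 0.083},
  {"claw": 20, "delta_pos": [12, 29.9, 0], "turn": 0.083},
  {"claw": 20, "delta_pos": [14.5, 28.8, 0], "turn": 0.083},
  {"claw": 20, "delta_pos": [0, 0, 0], "turn": 0},
  {"claw": 20, "delta_pos": [0, 0, 0], "turn": 0},
  {"claw": 20, "delta_pos": [0, 0, 0], "turn": 0},
  {"claw": 20, "delta_pos": [0, 0, 0], "turn": 0},
])

```text
clock: 18.73
eef_pos: [492.6, -42.2, 223.7]
tcp_rot: [3.142, 0.001, 2.619]
contact_force: [0.7, -0.3, -1.4]
opening: 0.458
grasp_force: 40.7
```

```bash
cat > chk.py <<'E'
from h import *
import sys,pickle
nx,ny,ang=map(float,sys.argv[1:4])   # nest centre (kinematic), radial angle deg
f=grab_frame("wrist");pickle.dump(f,open("chk.pkl","wb"));s=sense();e=s["eef_pos"];yaw=s["tcp_rot"][2]
print(s["clock"],e.round(1),s["tcp_rot"].round(4),s["opening"],s["grasp_force"])
d=np.array([nx,ny])-e[:2];cs,sn=np.cos(yaw),np.sin(yaw)
print("tool dx,dy",(cs*d[0]+sn*d[1]).round(1),(sn*d[0]-cs*d[1]).round(1),"turn",round(-(((np.radians(ang-90)-yaw)+np.pi/2)%np.pi-np.pi/2),4))
im=f["img"].copy();r=np.radians(ang);ux=np.array([np.cos(r),np.sin(r)]);uy=np.array([-ux[1],ux[0]])
def poly(P,col): cv2.polylines(im,[np.int32(np.round([np.array(w2px(f,X))*16 for X in P]))],True,col,1,cv2.LINE_AA,4)
# nest outline (camera-frame centre 527.7,18.7), dowels tops, blank in hand
c=np.array([527.7,18.7])+68*ux
for a,b in((27,20),(27,-20),(-27,20),(-27,-20),(0,42),(0,-42)):
    for rad,z in((4,150),):
        poly([(*(c+a*ux+b*uy+rad*np.array([np.cos(t),np.sin(t)])),z) for t in np.linspace(0,6.28,16)],(0,0,255))
hx=np.array([cs,sn]);hy=np.array([sn,-cs])
for z in(e[2]-10,e[2]+15): poly([(*(e[:2]+a*35*hx+b*20*hy),z) for a,b in((1,1),(1,-1),(-1,-1),(-1,1))],(255,0,255))
cv2.imwrite("pics/chk.png",cv2.resize(im[:,:,::-1],None,fx=1.25,fy=1.25))
E
python3 chk.py 493.8 -42 240
```

```text
18.7833 [492.6 -42.4 223.6] [3.1416e+00 5.0000e-04 2.6185e+00] 0.45932865205533324 40.69025695323944
tool dx,dy -0.9 0.9 turn 0.0005
```

View pics/chk.png

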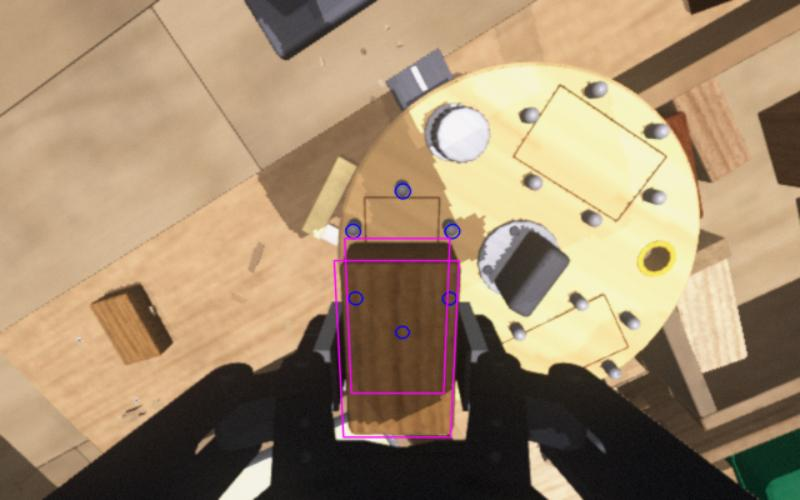

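Emit:
step_arm([
  {"claw": 20, "delta_pos": [-0.9, 0.8, 20], "turn": 0},
  {"claw": 20, "delta_pos": [0, 0, 20], "turn": 0},
  {"claw": 20, "delta_pos": [0, 0, 15], "turn": 0},
  {"claw": 20, "delta_pos": [0, 0, 5], "turn": 0},
  {"claw": 20, "delta_pos": [0, 0, 0], "turn": 0},
  {"claw": 20, "delta_pos": [0, 0, 0], "turn": 0},
])

```text
clock: 19.28
eef_pos: [493.9, -41.8, 163.7]
tcp_rot: [-3.142, -0.0, 2.618]
contact_force: [-0.2, 0.3, -1.1]
opening: 0.46
grasp_force: 40.7
```

Emit:
step_arm([
  {"claw": 20, "delta_pos": [0, 0, 3], "turn": 0},
  {"claw": 20, "delta_pos": [0, 0, 3], "turn": 0},
  {"claw": 20, "delta_pos": [0, 0, 3], "turn": 0},
  {"claw": 20, "delta_pos": [0, 0, 0], "turn": 0},
])

```text
clock: 19.62
eef_pos: [493.5, -41.2, 154.1]
tcp_rot: [-3.142, -0.0, 2.619]
contact_force: [-0.1, -0.1, -1.6]
opening: 0.462
grasp_force: 40.7
```

Below the dowel tops with no load. I'll continue to the table.

Emit:
step_arm([
  {"claw": 20, "delta_pos": [0, 0, 2.5], "turn": 0},
  {"claw": 20, "delta_pos": [0, 0, 2], "turn": 0},
  {"claw": 20, "delta_pos": [0, 0, 1], "turn": 0},
  {"claw": 20, "delta_pos": [0, 0, 0], "turn": 0},
])

```text
clock: 19.95
eef_pos: [493.5, -41.1, 148.6]
tcp_rot: [-3.141, -0.0, 2.619]
contact_force: [-0.2, -0.3, -0.4]
opening: 0.457
grasp_force: 40.7
```

Emit:
step_arm([
  {"claw": 20, "delta_pos": [0, 0, 0.7], "turn": 0},
  {"claw": 50, "delta_pos": [0, 0, 0], "turn": 0},
  {"claw": 50, "delta_pos": [0, 0, 0], "turn": 0},
  {"claw": 50, "delta_pos": [0, 0, 0], "turn": 0},
  {"claw": 50, "delta_pos": [0, 0, -15], "turn": 0},
  {"claw": 50, "delta_pos": [0, 0, -30], "turn": 0},
  {"claw": 50, "delta_pos": [0, 0, -35], "turn": 0},
  {"claw": 50, "delta_pos": [0, 0, -30], "turn": 0},
])

```text
clock: 20.62
eef_pos: [493.5, -41.2, 259.9]
tcp_rot: [-3.142, 0.0, 2.619]
contact_force: [0.7, -0.4, 0.6]
opening: 0.587
grasp_force: 0.0
```

Run:
```python
from blanks import *
f=grab_frame("wrist");s=sense();print(s["clock"],s["eef_pos"],s["tcp_rot"],s["opening"])
for z in(163,175): print(z,fit(f,494.3,-41,np.radians(-30),z=z))
plan([(459.5,-300,265,2.93)],62,39)
```

```text
20.6667 [496.50902512 -41.43684889 265.6225411 ] [3.13808812 0.00750999 2.61875648] 0.5861409909779028
163 (array([492.37149583, -39.16369447,  -0.52228169]), np.float64(-168.89651489257812))
175 (array([490.43669758, -36.9005362 ,  -0.52250097]), np.float64(-142.8498077392578))
[{"claw": 62, "delta_pos": [-13.9, -34.6, 0.1], "turn": -0.0445}, {"claw": 62, "delta_pos": [-12.3, -35.2, 0.1], "turn": -0.0445}, {"claw": 62, "delta_pos": [-10.7, -35.8, 0.1], "turn": -0.0445}, {"claw": 62, "delta_pos": [-9.1, -36.2, 0.1], "turn": -0.0445}, {"claw": 62, "delta_pos": [-7.5, -36.5, 0.1], "turn": -0.0445}, {"claw": 62, "delta_pos": [-5.9, -36.9, 0.1], "turn": -0.0445}, {"claw": 62, "delta_pos": [-4.2, -37.1, 0.0], "turn": -0.0445}]
```

Blank 1 lies flat in its nest. On to the second.

Emit:
step_arm([
  {"claw": 62, "delta_pos": [-13.9, -34.6, 0], "turn": -0.0445},
  {"claw": 62, "delta_pos": [-12.3, -35.2, 0], "turn": -0.0445},
  {"claw": 62, "delta_pos": [-10.7, -35.8, 0], "turn": -0.0445},
  {"claw": 62, "delta_pos": [-9.1, -36.2, 0], "turn": -0.0445},
  {"claw": 62, "delta_pos": [-7.5, -36.5, 0], "turn": -0.0445},
  {"claw": 62, "delta_pos": [-5.9, -36.9, 0], "turn": -0.0445},
  {"claw": 62, "delta_pos": [-4.2, -37.1, 0], "turn": -0.0445},
  {"claw": 62, "delta_pos": [0, -20, 40], "turn": 0},
])

```text
clock: 21.33
eef_pos: [455.7, -324.3, 226.6]
tcp_rot: [-3.136, 0.011, 2.932]
contact_force: [2.1, -0.4, 0.7]
opening: 0.729
grasp_force: 0.0
```

Emit:
step_arm([
  {"claw": 62, "delta_pos": [0, 0, 30], "turn": 0},
  {"claw": 62, "delta_pos": [0, 0, 0], "turn": 0},
  {"claw": 62, "delta_pos": [0, 0, 0], "turn": 0},
  {"claw": 62, "delta_pos": [0, 0, 0], "turn": 0},
  {"claw": 62, "delta_pos": [0, 0, 0], "turn": 0},
])

```text
clock: 21.75
eef_pos: [454.0, -318.0, 192.9]
tcp_rot: [-3.141, 0.003, 2.931]
contact_force: [0.2, 0.7, 0.1]
opening: 0.727
grasp_force: 0.0
```

```bash
python3 lookb.py 459 -322 -0.21
```

```text
21.8 [ 453.9 -318.   192.9] 2.9314 0.7222227481362841
blank [ 4.5769e+02 -3.2273e+02 -2.1000e-01] -12.0 -118.17863464355469
tool dx,dy -4.6 -3.8 turn -0.0
```

Emit:
step_arm([
  {"claw": 62, "delta_pos": [-5.1, -4.6, 30], "turn": 0},
  {"claw": 62, "delta_pos": [0, 0, 40], "turn": 0},
  {"claw": 62, "delta_pos": [0, 0, 40], "turn": 0},
  {"claw": 62, "delta_pos": [0, 0, 35], "turn": 0},
  {"claw": 62, "delta_pos": [0, 0, 25], "turn": 0},
  {"claw": 62, "delta_pos": [0, 0, 13], "turn": 0},
  {"claw": 62, "delta_pos": [0, 0, 0], "turn": 0},
])

```text
clock: 22.38
eef_pos: [456.2, -322.6, 6.4]
tcp_rot: [3.14, -0.003, 2.931]
contact_force: [-1.0, 0.3, 0.8]
opening: 0.725
grasp_force: 0.0
```

Emit:
step_arm([
  {"claw": 20, "delta_pos": [0, 0, 0], "turn": 0},
  {"claw": 20, "delta_pos": [0, 0, 0], "turn": 0},
  {"claw": 20, "delta_pos": [0, 0, 0], "turn": 0},
  {"claw": 20, "delta_pos": [0, 0, 0], "turn": 0},
  {"claw": 20, "delta_pos": [0, 0, 0], "turn": 0},
], force=40)

```text
clock: 22.8
eef_pos: [458.1, -324.5, 10.0]
tcp_rot: [-3.14, 0.003, 2.93]
contact_force: [0.2, 1.9, 8.7]
opening: 0.458
grasp_force: 41.7
```

Run:
```python
from h import *
s=sense();e=s["eef_pos"];print(e,s["tcp_rot"],s["opening"],s["grasp_force"])
y=s["tcp_rot"][2]
plan([(e[0],e[1],235,y),(420,-100,250,-2.9),(410,60,250,-2.618),(493.8,75.8,225,-2.618)],20,39)
```

```text
[ 458.12298575 -324.4584245     9.98584369] [-3.14026028  0.0034114   2.93024082] 0.4577395460900983 41.70496702194214
[{"claw": 20, "delta_pos": [0.0, 0.0, -37.5], "turn": -0.0}, {"claw": 20, "delta_pos": [0.0, 0.0, -37.5], "turn": -0.0}, {"claw": 20, "delta_pos": [0.0, 0.0, -37.5], "turn": -0.0}, {"claw": 20, "delta_pos": [0.0, 0.0, -37.5], "turn": -0.0}, {"claw": 20, "delta_pos": [0.0, 0.0, -37.5], "turn": -0.0}, {"claw": 20, "delta_pos": [0.0, 0.0, -37.5], "turn": -0.0}, {"claw": 20, "delta_pos": [14.1, 35.2, -2.5], "turn": -0.0755}, {"claw": 20, "delta_pos": [11.4, 36.2, -2.5], "turn": -0.0755}]
[{"claw": 20, "delta_pos": [8.6, 37.0, -2.5], "turn": -0.0755}, {"claw": 20, "delta_pos": [5.8, 37.5, -2.5], "turn": -0.0755}, {"claw": 20, "delta_pos": [2.9, 37.8, -2.5], "turn": -0.0755}, {"claw": 20, "delta_pos": [0.0, 38.0, -2.5], "turn": -0.0755}, {"claw": 20, "delta_pos": [-5.7, 31.5, -0.0], "turn": -0.0564}, {"claw": 20, "delta_pos": [-7.5, 31.2, -0.0], "turn": -0.0564}, {"claw": 20, "delta_pos": [-9.2, 30.7, -0.0], "turn": -0.0564}, {"claw": 20, "delta_pos": [-10.9, 30.1, -0.0], "turn": -0.0564}]
[{"claw": 20, "delta_pos": [-12.7, 29.5, -0.0], "turn": -0.0564}, {"claw": 20, "delta_pos": [-26.8, -9.4, 8.3], "turn": 0.0}, {"claw": 20, "delta_pos": [-26.8, -9.4, 8.3], "turn": 0.0}, {"claw": 20, "delta_pos": [-26.9, -9.4, 8.4], "turn": 0.0}]
```

Emit:
step_arm([
  {"claw": 20, "delta_pos": [0, 0, -30], "turn": 0},
  {"claw": 20, "delta_pos": [0, 0, -39], "turn": 0},
  {"claw": 20, "delta_pos": [0, 0, -39], "turn": 0},
  {"claw": 20, "delta_pos": [0, 0, -39], "turn": 0},
  {"claw": 20, "delta_pos": [0, 0, -39], "turn": 0},
  {"claw": 20, "delta_pos": [0, 0, -39], "turn": 0},
  {"claw": 20, "delta_pos": [14, 35.2, -2.5], "turn": -0.0755},
  {"claw": 20, "delta_pos": [11.4, 36.2, -2.5], "turn": -0.0755},
])

```text
clock: 23.47
eef_pos: [445.4, -249.9, 241.7]
tcp_rot: [-3.138, 0.007, 3.082]
contact_force: [0.1, 1.3, -1.3]
opening: 0.462
grasp_force: 40.9
```

Emit:
step_arm([
  {"claw": 20, "delta_pos": [8.6, 37.0, -2.5], "turn": -0.0755},
  {"claw": 20, "delta_pos": [5.8, 37.5, -2.5], "turn": -0.0755},
  {"claw": 20, "delta_pos": [2.9, 37.8, -2.5], "turn": -0.0755},
  {"claw": 20, "delta_pos": [0.0, 38.0, -2.5], "turn": -0.0755},
  {"claw": 20, "delta_pos": [-5.7, 31.5, 0], "turn": -0.0564},
  {"claw": 20, "delta_pos": [-7.5, 31.2, 0], "turn": -0.0564},
  {"claw": 20, "delta_pos": [-9.2, 30.7, 0], "turn": -0.0564},
  {"claw": 20, "delta_pos": [-10.9, 30.1, 0], "turn": -0.0564},
])

```text
clock: 24.13
eef_pos: [410.2, 30.3, 249.0]
tcp_rot: [-3.141, 0.002, -2.672]
contact_force: [1.3, -0.7, 0.0]
opening: 0.461
grasp_force: 41.0
```

Emit:
step_arm([
  {"claw": 20, "delta_pos": [-12.7, 29.5, 0], "turn": -0.0564},
  {"claw": 20, "delta_pos": [-26.8, -9.4, 8.3], "turn": 0},
  {"claw": 20, "delta_pos": [-26.8, -9.4, 8.3], "turn": 0},
  {"claw": 20, "delta_pos": [-26.8, -9.4, 8.3], "turn": 0},
  {"claw": 20, "delta_pos": [0, 0, 0], "turn": 0},
  {"claw": 20, "delta_pos": [0, 0, 0], "turn": 0},
  {"claw": 20, "delta_pos": [0, 0, 0], "turn": 0},
  {"claw": 20, "delta_pos": [0, 0, 0], "turn": 0},
])

```text
clock: 24.8
eef_pos: [491.5, 76.4, 223.5]
tcp_rot: [-3.142, 0.0, -2.618]
contact_force: [-0.3, -0.2, -1.0]
opening: 0.458
grasp_force: 40.9
```

```bash
python3 chk.py 493.8 75.8 120
python3 - <<'E'
from blanks import *
import pickle
f=pickle.load(open("chk.pkl","rb"));s=sense();e=s["eef_pos"];yaw=s["tcp_rot"][2]
p,c=fit(f,e[0],e[1],yaw,z=e[2]+15.1);print(p,c)
d=p[:2]-e[:2];cs,sn=np.cos(yaw),np.sin(yaw);print("blank in tool",cs*d[0]+sn*d[1],sn*d[0]-cs*d[1],p[2]-yaw)
# dowel-based nest fit in camera frame
g=cv2.GaussianBlur(cv2.cvtColor(f["img"],cv2.COLOR_RGB2HSV)[:,:,1].astype(np.float32),(0,0),1)
from holes import ringfit
print(*ringfit(f,np.array([527.7,18.7]),60,4),sep="\n")
E
```

```text
24.85 [491.6  76.4 223.6] [-3.1414e+00  4.0000e-04 -2.6183e+00] 0.4628296361307204 40.91263711452484
tool dx,dy -1.7 -1.6 turn -0.0003
[493.55304111  80.03754456  -2.62351295] -123.6104736328125
blank in tool -3.5552641047079065 2.1989140879008526 -0.005257730213896306
(0, array([285., 291.]), [[4.83, 63.0, -1.0], [4.74, 63.25, -1.5], [4.74, 63.0, -1.5]])
(1, array([278., 108.]), [[3.4, 56.0, -3.0], [1.87, 60.5, 0.5], [1.62, 56.0, -2.5]])
(2, array([114., 208.]), [[63.85, 59.5, 0.0], [63.42, 59.25, 0.0], [62.94, 59.75, 0.0]])
```

Run:
```python
from blanks import *
import pickle
f=pickle.load(open("chk.pkl","rb"));s=sense();e=s["eef_pos"];yaw=s["tcp_rot"][2]
L=cv2.cvtColor(f["img"],cv2.COLOR_RGB2LAB).astype(np.float32)
hx=np.array([np.cos(yaw),np.sin(yaw)]);hy=np.array([np.sin(yaw),-np.cos(yaw)])
def prof(z,xs,off):
    out=[]
    for x in xs:
        q=np.array([w2px(f,(*(e[:2]+x*hx+(t+1.5)*hy),z)) for t in off],np.float32)
        out.append([cv2.remap(L[:,:,i],q[:,:1],q[:,1:],cv2.INTER_LINEAR).mean() for i in range(3)])
    return np.round(out).astype(int)
for z,xs in((e[2]+15,np.arange(26,46,1.)),(e[2]+15,np.arange(-46,-26,1.)),(e[2]-10,np.arange(26,50,1.))):
    P=prof(z,xs,np.linspace(-14,14,15));print(round(z-e[2]),[(int(x),*p) for x,p in zip(xs,P.tolist())])
for x in(-30,35):
    print([(int(t),*prof(e[2]+15,[x],[t])[0].tolist()) for t in range(-28,29,2)])
```

```text
15 [(26, 89, 137, 151), (27, 88, 138, 151), (28, 91, 137, 151), (29, 90, 138, 151), (30, 89, 138, 151), (31, 82, 137, 149), (32, 64, 135, 145), (33, 59, 135, 144), (34, 58, 135, 144), (35, 57, 134, 143), (36, 55, 134, 142), (37, 53, 134, 142), (38, 58, 133, 142), (39, 164, 137, 159), (40, 171, 137, 160), (41, 170, 137, 160), (42, 166, 136, 157), (43, 162, 136, 155), (44, 159, 136, 155), (45, 156, 136, 155)]
15 [(-46, 15, 130, 129), (-45, 15, 129, 129), (-44, 15, 129, 129), (-43, 17, 130, 129), (-42, 18, 130, 129), (-41, 33, 130, 132), (-40, 75, 131, 137), (-39, 118, 132, 143), (-38, 169, 133, 148), (-37, 192, 133, 151), (-36, 145, 140, 159), (-35, 137, 142, 161), (-34, 138, 141, 161), (-33, 139, 142, 162), (-32, 138, 141, 161), (-31, 139, 142, 162), (-30, 139, 142, 162), (-29, 139, 142, 162), (-28, 139, 142, 162), (-27, 138, 142, 162)]
-10 [(26, 58, 134, 144), (27, 57, 134, 143), (28, 55, 134, 143), (29, 53, 134, 142), (30, 58, 133, 143), (31, 146, 137, 156), (32, 173, 137, 160), (33, 174, 137, 160), (34, 174, 137, 161), (35, 174, 137, 160), (36, 174, 137, 160), (37, 172, 137, 160), 
[... 755 characters left out ...]
63), (20, 186, 135, 152), (22, 197, 132, 151), (24, 199, 133, 150), (26, 13, 129, 129), (28, 17, 130, 129)]
[(-28, 141, 131, 127), (-26, 194, 131, 124), (-24, 241, 122, 156), (-22, 242, 122, 155), (-20, 240, 122, 158), (-18, 235, 125, 159), (-16, 65, 134, 144), (-14, 64, 134, 144), (-12, 63, 134, 144), (-10, 60, 134, 144), (-8, 63, 134, 143), (-6, 59, 134, 142), (-4, 55, 134, 142), (-2, 60, 133, 143), (0, 56, 134, 144), (2, 56, 135, 143), (4, 56, 133, 144), (6, 53, 134, 143), (8, 55, 134, 142), (10, 54, 135, 143), (12, 54, 135, 144), (14, 53, 134, 143), (16, 56, 134, 143), (18, 153, 137, 158), (20, 84, 134, 144), (22, 78, 132, 141), (24, 78, 133, 142), (26, 81, 133, 142), (28, 77, 133, 141)]
```

Emit:
step_arm([
  {"claw": 20, "delta_pos": [0, -1.5, 20], "turn": 0},
  {"claw": 20, "delta_pos": [0, 0, 20], "turn": 0},
  {"claw": 20, "delta_pos": [0, 0, 15], "turn": 0},
  {"claw": 20, "delta_pos": [0, 0, 5], "turn": 0},
  {"claw": 20, "delta_pos": [0, 0, 0], "turn": 0},
  {"claw": 20, "delta_pos": [0, 0, 0], "turn": 0},
])

```text
clock: 25.35
eef_pos: [493.2, 75.3, 163.7]
tcp_rot: [-3.141, 0.001, -2.618]
contact_force: [-0.5, 0.9, -1.0]
opening: 0.461
grasp_force: 41.0
```

Run:
```python
from h import *
f=grab_frame("wrist");s=sense();e=s["eef_pos"];yaw=s["tcp_rot"][2];print(e,yaw)
L=cv2.cvtColor(f["img"],cv2.COLOR_RGB2LAB).astype(np.float32)
S=cv2.cvtColor(f["img"],cv2.COLOR_RGB2HSV)[:,:,1]
hx=np.array([np.cos(yaw),np.sin(yaw)])
hy=np.array([np.sin(yaw),-np.cos(yaw)])
# front bottom edge & engraved end line + end dowel along the nest axis, on plane z=e2-10 and 138/150
for z,xs in((e[2]-10,range(24,50)),):
    print(z,[(x,int(np.mean([L[int(round(w2px(f,(*(e[:2]+x*hx+t*hy),z))[1])),int(round(w2px(f,(*(e[:2]+x*hx+t*hy),z))[0])),0] for t in(-8,-4,8,12)]))) for x in xs])
# end dowel: grey (low saturation) blob near predicted position
r=np.radians(120);ux=np.array([np.cos(r),np.sin(r)]);uy=np.array([-ux[1],ux[0]]);c=np.array([527.7,18.7])+68*ux
for nm,a,b in(("end",0,42),("end2",0,-42),("o",27,20),("i",-27,20)):
    X=c+a*ux+b*uy;u,v=w2px(f,(*X,148));u,v=int(u),int(v);print(nm,u,v)
    w=S[v-16:v+17,u-16:u+17];m=(w<60).astype(np.uint8);n,l,st,ce=cv2.connectedComponentsWithStats(m)
    for i in range(1,n):
        if st[i,4]>25:
            q=px2w(f,u-16+ce[i][0],v-16+ce[i][1],146)[:2]-e[:2];print("  ",st[i].tolist(),"tool",(q@hx).round(1),(q@hy).round(1),"pred",((X-e[:2])@hx).round(1),((X-e[:2])@hy).round(1))
```

```text
[493.60948066  75.38001584 164.06854158] -2.618023345614777
154.06854157972657 [(24, 59), (25, 58), (26, 56), (27, 55), (28, 55), (29, 53), (30, 50), (31, 103), (32, 163), (33, 163), (34, 164), (35, 163), (36, 170), (37, 174), (38, 174), (39, 130), (40, 140), (41, 175), (42, 175), (43, 176), (44, 180), (45, 180), (46, 181), (47, 182), (48, 181), (49, 180)]
end 320 173
   [10, 5, 15, 18, 211] tool 41.8 2.0 pred 40.8 1.9
end2 320 318
o 373 215
   [9, 3, 15, 19, 209] tool 20.4 28.7 pred 18.8 28.9
i 267 215
   [10, 3, 16, 19, 212] tool 20.5 -24.9 pred 18.8 -25.1
```

Emit:
step_arm([
  {"claw": 20, "delta_pos": [3.5, 0, 0], "turn": 0},
  {"claw": 20, "delta_pos": [0, 0, 0], "turn": 0},
  {"claw": 20, "delta_pos": [0, 0, 3], "turn": 0},
  {"claw": 20, "delta_pos": [0, 0, 3], "turn": 0},
  {"claw": 20, "delta_pos": [0, 0, 3], "turn": 0},
  {"claw": 20, "delta_pos": [0, 0, 0], "turn": 0},
])

```text
clock: 25.9
eef_pos: [489.7, 73.6, 153.3]
tcp_rot: [3.141, -0.001, -2.618]
contact_force: [0.9, 0.2, -1.8]
opening: 0.46
grasp_force: 41.0
```

Emit:
step_arm([
  {"claw": 20, "delta_pos": [0, 0, 2], "turn": 0},
  {"claw": 20, "delta_pos": [0, 0, 2], "turn": 0},
  {"claw": 20, "delta_pos": [0, 0, 1.5], "turn": 0},
  {"claw": 20, "delta_pos": [0, 0, 0], "turn": 0},
])

```text
clock: 26.23
eef_pos: [490.1, 73.6, 148.2]
tcp_rot: [3.141, -0.0, -2.618]
contact_force: [1.5, 0.0, -1.4]
opening: 0.459
grasp_force: 41.0
```

Emit:
step_arm([
  {"claw": 20, "delta_pos": [0, 0, 0.4], "turn": 0},
  {"claw": 50, "delta_pos": [0, 0, 0], "turn": 0},
  {"claw": 50, "delta_pos": [0, 0, 0], "turn": 0},
  {"claw": 50, "delta_pos": [0, 0, 0], "turn": 0},
  {"claw": 50, "delta_pos": [0, 0, -15], "turn": 0},
  {"claw": 50, "delta_pos": [0, 0, -30], "turn": 0},
  {"claw": 50, "delta_pos": [0, 0, -35], "turn": 0},
  {"claw": 50, "delta_pos": [0, 0, -40], "turn": 0},
])

```text
clock: 26.9
eef_pos: [489.0, 73.5, 268.4]
tcp_rot: [3.141, -0.003, -2.618]
contact_force: [1.7, 0.4, 0.0]
opening: 0.584
grasp_force: 0.0
```

Emit:
step_arm([
  {"claw": 60, "delta_pos": [-20, 0, -40], "turn": 0},
  {"claw": 60, "delta_pos": [0, 0, 0], "turn": 0},
  {"claw": 60, "delta_pos": [0, 0, 0], "turn": 0},
  {"claw": 60, "delta_pos": [0, 0, 0], "turn": 0},
])

```text
clock: 27.23
eef_pos: [505.9, 82.9, 304.9]
tcp_rot: [3.141, -0.0, -2.618]
contact_force: [-0.8, -1.3, -0.2]
opening: 0.701
grasp_force: 0.0
```

Run:
```python
from blanks import *
f=grab_frame("wrist");s=sense();print(s["clock"],s["eef_pos"],s["tcp_rot"])
for z in(151,157,163,169,175): print(z,fit(f,493.7,77.6,np.radians(30),z=z),fit(f,493.7,-40,np.radians(-30),z=z))
plan([(480,330,290,2.9)],70,39)
```

```text
27.2833 [505.34943461  82.79658038 304.17476163] [ 3.14093506e+00 -1.82864326e-03 -2.61777025e+00]
151 (array([494.73611627,  77.84480987,   0.52253729]), np.float64(-157.16122436523438)) (array([496.88425919, -44.18531226,  -0.51524241]), np.float64(-176.75155639648438))
157 (array([491.33147632,  75.88406923,   0.51342496]), np.float64(-175.06747436523438)) (array([495.71182287, -42.18918288,  -0.50782057]), np.float64(-178.5580291748047))
163 (array([490.78060003,  75.63655738,   0.52169521]), np.float64(-203.25192260742188)) (array([494.99906869, -38.74816009,  -0.53107972]), np.float64(-162.1324462890625))
169 (array([490.09019606,  75.22048506,   0.51477387]), np.float64(-194.50135803222656)) (array([492.02029932, -36.02161138,  -0.52268367]), np.float64(-201.91043090820312))
175 (array([488.79223676,  75.33164451,   0.52480671]), np.float64(-156.6813201904297)) (array([490.90473694, -34.23688606,  -0.52435146]), np.float64(-205.9593505859375))
[{"claw": 70, "delta_pos": [-14.5, 32.4, 2.0], "turn": 0.1093}, {"claw": 70, "delta_pos": [-10.9, 33.8, 2.0], "turn": 0.1093}, {"claw": 70, "delta_pos": [-7.2, 34.8, 2.0], "turn": 0.1093}, {"claw": 70, "delta_pos": [-3.3, 35.3, 2.0], "turn": 0.1093}, {"claw": 70, "delta_pos": [0.5, 35.5, 2.1], "turn": 0.1093}, {"claw": 70, "delta_pos": [4.4, 35.2, 2.0], "turn": 0.1093}, {"claw": 70, "delta_pos": [8.3, 34.5, 2.1], "turn": 0.1093}]
```

Emit:
step_arm([
  {"claw": 80, "delta_pos": [10, -15, 0], "turn": 0.105},
  {"claw": 80, "delta_pos": [10, -15, 0], "turn": 0.105},
  {"claw": 80, "delta_pos": [8, -15, 0], "turn": 0.105},
  {"claw": 80, "delta_pos": [0, -15, 0], "turn": 0.105},
  {"claw": 80, "delta_pos": [0, 0, 0], "turn": 0.104},
  {"claw": 80, "delta_pos": [0, 0, 0], "turn": 0},
  {"claw": 80, "delta_pos": [0, 0, 0], "turn": 0},
  {"claw": 80, "delta_pos": [0, 0, 0], "turn": 0},
])

```text
clock: 27.95
eef_pos: [501.6, 16.0, 304.5]
tcp_rot: [3.142, -0.002, -3.138]
contact_force: [-0.2, 0.4, 0.3]
opening: 0.936
grasp_force: 0.0
```

```bash
cat > prof.py <<'E'
from blanks import *
import pickle
f=grab_frame("wrist");pickle.dump(f,open("wn%d.pkl"%int(sense()["clock"]*10),"wb"));s=sense();print(s["clock"],s["eef_pos"],s["tcp_rot"][2])
S=cv2.cvtColor(f["img"],cv2.COLOR_RGB2HSV)
for A in(120,240):
    r=np.radians(A);ux=np.array([np.cos(r),np.sin(r)]);uy=np.array([-ux[1],ux[0]]);c=np.array([527.7,18.7])+68*ux
    print("nest",A)
    for nm,a,b in(("+y",0,42),("-y",0,-42),("o+",27,20),("o-",27,-20),("i+",-27,20),("i-",-27,-20)):
        X=c+a*ux+b*uy;u,v=w2px(f,(*X,145));u,v=int(u),int(v)
        if not(14<u<626 and 14<v<386): print(nm,"out");continue
        w=S[v-13:v+14,u-13:u+14];m=((w[:,:,1]<60)&(w[:,:,2]>40)).astype(np.uint8);n,l,st,ce=cv2.connectedComponentsWithStats(m)
        for i in range(1,n):
            if st[i,4]>25:
                q=px2w(f,u-13+ce[i][0],v-13+ce[i][1],145)[:2]-c;print("  ",nm,st[i].tolist(),"local x %.1f y %.1f"%(q@ux,q@uy),"pred",a,b)
    for z in(151,157,160,163,166,169,175):
        p,co=fit(f,*c,r+np.pi/2,z=z);q=p[:2]-c;print(z,"local x %.1f y %.1f rot %.3f"%(q@ux,q@uy,p[2]-r-np.pi/2),round(co,1))
E
python3 prof.py
```

```text
28.0 [501.79395383  16.06099005 304.69001712] -3.1387114263779554
nest 120
   +y [9, 0, 18, 18, 166] local x 6.6 y 44.3 pred 0 42
   -y [10, 12, 17, 15, 126] local x -0.0 y -50.3 pred 0 -42
   o+ [0, 0, 13, 4, 42] local x 25.7 y 32.7 pred 27 20
   o+ [8, 9, 10, 9, 68] local x 26.8 y 20.4 pred 27 20
   o- [8, 9, 10, 9, 67] local x 26.7 y -19.2 pred 27 -20
   i+ [9, 9, 8, 9, 50] local x -27.1 y 20.8 pred -27 20
   i- [10, 9, 8, 9, 57] local x -27.2 y -19.4 pred -27 -20
151 local x -0.3 y -1.9 rot -0.011 -146.0
157 local x -0.5 y 0.4 rot -0.010 -168.5
160 local x -0.6 y 1.4 rot -0.009 -171.4
163 local x -0.8 y 5.7 rot -0.005 -172.9
166 local x -1.1 y 5.8 rot -0.003 -186.1
169 local x -1.2 y 6.6 rot -0.001 -196.7
175 local x -1.5 y 8.3 rot 0.008 -191.8
nest 240
   +y [4, 13, 11, 11, 40] local x 1.4 y 47.0 pred 0 42
   -y [9, 9, 9, 9, 58] local x 0.3 y -42.4 pred 0 -42
   o+ [9, 9, 10, 9, 65] local x 27.5 y 19.4 pred 27 20
   o- [9, 9, 9, 8, 59] local x 27.5 y -20.7 pred 27 -20
   i+ [19, 0, 8, 11, 52] local x -30.8 y 7.0 pred -27 20
   i+ [10, 8, 8, 10, 62] local x -26.5 y 19.6 pred -27 20
   i- [10, 9, 8, 8, 51] local x -26.4 y -20.5 pred -27 -20
151 local x 0.0 y 5.0 rot -0.001 -146.6
157 local x -0.3 y 2.6 rot -0.001 -161.0
160 local x -0.5 y 1.4 rot -0.002 -159.2
163 local x -0.6 y -1.8 rot 0.001 -165.1
166 local x -0.8 y -2.5 rot 0.003 -175.6
169 local x -1.0 y -3.3 rot 0.004 -179.5
175 local x -1.2 y -5.0 rot 0.016 -160.6
```

Run:
```python
from h import *
import pickle,glob
f=pickle.load(open(sorted(glob.glob("wn*.pkl"))[-1],"rb"))
L=cv2.cvtColor(f["img"],cv2.COLOR_RGB2LAB).astype(np.float32)
for A,sg in((120,1),(240,-1)):
    r=np.radians(A);ux=np.array([np.cos(r),np.sin(r)]);uy=np.array([-ux[1],ux[0]]);c=np.array([527.7,18.7])+68*ux
    for xs in((-12,-9,-6),(6,9,12),(0,)):
        row=[]
        for y in range(-52,58):
            v=[]
            for x in xs:
                p=w2px(f,(*(c+x*ux+sg*y*uy),163)).astype(np.float32); v.append([float(cv2.remap(L[:,:,k],p[:1,None],p[1:,None],1)[0,0]) for k in(0,2)])
            row.append(np.mean(v,0).round().astype(int).tolist())
        # runs of transitions
        d=[(y,row[i][0],row[i][1]) for i,y in enumerate(range(-52,58)) if y<-28 or y>26]
        print(A,xs,"toward pin is +y:",[f"{a}:{b}/{c_}" for a,b,c_ in d])
```

```text
120 (-12, -9, -6) toward pin is +y: ['-52:237/158', '-51:238/158', '-50:238/157', '-49:239/156', '-48:239/156', '-47:239/155', '-46:240/155', '-45:239/155', '-44:240/155', '-43:239/156', '-42:239/157', '-41:238/157', '-40:236/158', '-39:235/159', '-38:235/160', '-37:234/160', '-36:233/160', '-35:232/160', '-34:231/160', '-33:224/161', '-32:193/163', '-31:150/160', '-30:145/161', '-29:147/161', '27:88/150', '28:90/150', '29:92/150', '30:89/150', '31:91/150', '32:91/150', '33:92/150', '34:92/150', '35:90/150', '36:79/148', '37:66/144', '38:60/143', '39:58/142', '40:65/143', '41:105/150', '42:144/156', '43:153/158', '44:153/157', '45:153/156', '46:150/156', '47:151/156', '48:152/157', '49:154/157', '50:154/157', '51:153/157', '52:154/157', '53:154/157', '54:155/157', '55:155/157', '56:155/157', '57:152/157']
120 (6, 9, 12) toward pin is +y: ['-52:214/154', '-51:228/154', '-50:235/154', '-49:240/153', '-48:241/154', '-47:241/154', '-46:241/155', '-45:240/155', '-44:240/156', '-43:241/155', '-42:241/156', '-41:241/156', '-40:241/155', '-39:241/155', '-38:241/155', '-37:241/155', '-36:241/
[... 3104 characters left out ...]
1/156', '-46:241/156', '-45:241/155', '-44:242/155', '-43:242/155', '-42:241/155', '-41:241/154', '-40:240/156', '-39:235/154', '-38:215/139', '-37:213/127', '-36:217/126', '-35:197/137', '-34:163/155', '-33:149/162', '-32:148/162', '-31:149/164', '-30:148/165', '-29:148/163', '27:96/151', '28:97/151', '29:98/152', '30:97/152', '31:94/150', '32:86/150', '33:75/148', '34:66/145', '35:60/143', '36:60/143', '37:75/146', '38:127/154', '39:161/160', '40:144/156', '41:100/141', '42:112/129', '43:132/127', '44:149/125', '45:155/126', '46:148/125', '47:128/126', '48:110/128', '49:112/139', '50:158/155', '51:184/161', '52:185/162', '53:183/161', '54:184/161', '55:183/162', '56:181/161', '57:179/160']
```

Both blanks lie flat between their dowels. In this view blank 2 sits close to its end dowel, but the dowel is fully visible. Now the button release.

Emit:
step_arm([
  {"claw": 66, "delta_pos": [-1, 38, 0], "turn": 0},
  {"claw": 66, "delta_pos": [-1, 38, 0], "turn": 0},
  {"claw": 66, "delta_pos": [-1, 38, 0], "turn": 0},
  {"claw": 66, "delta_pos": [-1, 38, 0], "turn": 0},
  {"claw": 66, "delta_pos": [-1, 38, 0], "turn": 0},
  {"claw": 66, "delta_pos": [-1, 38, 5], "turn": 0},
  {"claw": 66, "delta_pos": [-1, 38, 10], "turn": 0},
  {"claw": 66, "delta_pos": [-1, 38, 10], "turn": 0},
])

```text
clock: 28.67
eef_pos: [509.8, 322.2, 280.2]
tcp_rot: [3.141, 0.001, -3.139]
contact_force: [0.4, 0.0, 0.2]
opening: 0.772
grasp_force: 0.0
```

Emit:
step_arm([
  {"claw": 66, "delta_pos": [0, 38, 20], "turn": 0},
  {"claw": 66, "delta_pos": [0, 38, 30], "turn": 0},
  {"claw": 66, "delta_pos": [0, 38, 30], "turn": 0},
  {"claw": 66, "delta_pos": [0, 25, 0], "turn": 0},
  {"claw": 66, "delta_pos": [0, 0, 0], "turn": 0},
  {"claw": 66, "delta_pos": [0, 0, 0], "turn": 0},
  {"claw": 66, "delta_pos": [0, 0, 0], "turn": 0},
  {"claw": 66, "delta_pos": [0, 0, 0], "turn": 0},
])

```text
clock: 29.33
eef_pos: [510.5, 446.2, 209.9]
tcp_rot: [3.142, 0.001, 3.141]
contact_force: [0.6, -0.1, 0.6]
opening: 0.771
grasp_force: 0.0
```

```bash
cat > red.py <<'E'
from h import *
def red(f):
    im=cv2.cvtColor(f["img"],cv2.COLOR_RGB2HSV);h=im[:,:,0]
    m=(((h<6)|(h>174))&(im[:,:,1]>150)&(im[:,:,2]>90)).astype(np.uint8)
    m=cv2.morphologyEx(m,cv2.MORPH_CLOSE,np.ones((7,7)))
    n,l,st,ce=cv2.connectedComponentsWithStats(m)
    return [(st[i].tolist(),ce[i].round(2).tolist()) for i in np.argsort(-st[1:,4])[:2]+1]
if __name__=="__main__":
    f=grab_frame("wrist");s=sense();r=red(f);print(s["clock"],s["eef_pos"],s["tcp_rot"],s["opening"],r)
    b,c=r[0];print("centre z78",px2w(f,b[0]+b[2]/2-.5,b[1]+b[3]/2-.5,78),px2w(f,*c,80))
    print("side",red(grab_frame("side")))
E
python3 red.py
```

```text
29.3833 [510.63954806 446.13998528 210.04145525] [3.14128142e+00 6.63440135e-04 3.14094614e+00] 0.7757860826506426 [([314, 164, 49, 49, 1778], [337.6, 188.24])]
centre z78 [510.29493144 463.35833629  78.        ] [509.93377516 462.8994859   80.        ]
side [([294, 288, 15, 14, 155], [300.73, 294.61])]
```

Emit:
step_arm([
  {"claw": 66, "delta_pos": [0, 15.7, 10], "turn": 0},
  {"claw": 66, "delta_pos": [0, 0, 35], "turn": 0},
  {"claw": 66, "delta_pos": [0, 0, 35], "turn": 0},
  {"claw": 66, "delta_pos": [0, 0, 30], "turn": 0},
  {"claw": 66, "delta_pos": [0, 0, 15], "turn": 0},
  {"claw": 66, "delta_pos": [0, 0, 14], "turn": 0},
  {"claw": 66, "delta_pos": [0, 0, 0], "turn": 0},
  {"claw": 66, "delta_pos": [0, 0, 0], "turn": 0},
])

```text
clock: 30.1
eef_pos: [510.4, 462.8, 70.1]
tcp_rot: [-3.141, -0.0, 3.141]
contact_force: [0.2, -0.2, 0.1]
opening: 0.775
grasp_force: 0.0
```

Emit:
step_arm([
  {"claw": 30, "delta_pos": [0, 0, 0], "turn": 0},
  {"claw": 30, "delta_pos": [0, 0, 0], "turn": 0},
  {"claw": 30, "delta_pos": [0, 0, 0], "turn": 0},
  {"claw": 30, "delta_pos": [0, 0, 0], "turn": 0},
  {"claw": 30, "delta_pos": [0, 0, 0], "turn": 0},
], force=35)

```text
clock: 30.52
eef_pos: [511.2, 462.3, 72.4]
tcp_rot: [-3.142, 0.002, 3.141]
contact_force: [-0.2, -5.9, 6.5]
opening: 0.497
grasp_force: 35.9
```

Emit:
step_arm([
  {"claw": 30, "delta_pos": [0, 0, 0], "turn": 0.105},
  {"claw": 30, "delta_pos": [0, 0, 0], "turn": 0.105},
  {"claw": 30, "delta_pos": [0, 0, 0], "turn": 0.105},
  {"claw": 30, "delta_pos": [0, 0, 0], "turn": 0.105},
  {"claw": 30, "delta_pos": [0, 0, 0], "turn": 0.105},
  {"claw": 30, "delta_pos": [0, 0, 0], "turn": 0.105},
  {"claw": 30, "delta_pos": [0, 0, 0], "turn": 0.105},
  {"claw": 30, "delta_pos": [0, 0, 0], "turn": 0},
])

```text
clock: 31.18
eef_pos: [511.7, 463.3, 72.9]
tcp_rot: [3.138, 0.001, 2.4]
contact_force: [0.4, -3.2, 5.6]
opening: 0.5
grasp_force: 35.8
```

Emit:
step_arm([
  {"claw": 66, "delta_pos": [0, 0, 0], "turn": 0},
  {"claw": 66, "delta_pos": [0, 0, 0], "turn": 0},
  {"claw": 66, "delta_pos": [0, 0, 0], "turn": 0},
  {"claw": 66, "delta_pos": [0, 0, 0], "turn": 0},
  {"claw": 66, "delta_pos": [0, 0, -30], "turn": 0},
  {"claw": 66, "delta_pos": [0, 0, -40], "turn": 0},
  {"claw": 66, "delta_pos": [0, 0, -40], "turn": 0},
  {"claw": 66, "delta_pos": [0, 0, -30], "turn": 0},
])

```text
clock: 31.85
eef_pos: [510.8, 463.3, 213.6]
tcp_rot: [3.139, 0.0, 2.407]
contact_force: [2.0, 1.1, 1.7]
opening: 0.773
grasp_force: 0.0
```

Emit:
step_arm([
  {"claw": 66, "delta_pos": [0, 0, 0], "turn": 0},
  {"claw": 66, "delta_pos": [0, 0, 0], "turn": 0},
  {"claw": 66, "delta_pos": [0, 0, 0], "turn": 0},
  {"claw": 66, "delta_pos": [0, 0, 0], "turn": 0},
])

```text
clock: 32.18
eef_pos: [509.5, 462.1, 208.6]
tcp_rot: [-3.139, -0.0, 2.406]
contact_force: [0.2, -1.0, -0.6]
opening: 0.773
grasp_force: 0.0
```

```bash
python3 red.py
python3 - <<'E'
from red import *
import pickle
print(red(pickle.load(open("side.pkl","rb"))))
E
```

```text
32.2333 [509.56281197 462.10313105 208.42544886] [-3.13868018e+00 -3.21032030e-04  2.40633590e+00] 0.7711336648874285 [([297, 167, 51, 51, 1936], [322.72, 192.05])]
centre z78 [512.61013475 462.43893444  78.        ] [512.60822093 463.27125252  80.        ]
side [([293, 285, 16, 15, 164], [300.46, 292.26])]
[([293, 285, 16, 15, 167], [300.5, 292.13])]
```

Run:
```python
from blanks import *
import pickle
f=grab_frame("top");o=pickle.load(open("top.pkl","rb"))
for x,y,a in((493,-40,-.523),(492,77,.523)): print(fit(f,x,y,a,z=163))
d=np.abs(cv2.GaussianBlur(f["img"],(0,0),1).astype(int)-cv2.GaussianBlur(o["img"],(0,0),1)).max(2)>30
n,l,st,ce=cv2.connectedComponentsWithStats(d.astype(np.uint8))
for i in range(1,n):
    if st[i,4]>12: print(st[i].tolist(),px2w(f,*ce[i],25)[:2].round())
```

```text
(array([491.44471164, -40.39813774,  -0.54574674]), np.float64(-163.42263793945312))
(array([489.47599491,  74.56941637,   0.52488717]), np.float64(-165.0553436279297))
[165, 181, 435, 219, 29227] [  47. -102.]
[337, 181, 5, 4, 17] [614.  28.]
[322, 190, 6, 7, 33] [571.  87.]
[359, 191, 5, 5, 20] [571. -63.]
[173, 196, 9, 8, 17] [549. 692.]
[318, 202, 20, 22, 264] [492.  75.]
[350, 202, 19, 22, 276] [492. -52.]
[390, 203, 10, 16, 71] [ 502. -191.]
[339, 206, 5, 4, 15] [513.  21.]
[419, 212, 11, 18, 102] [ 453. -315.]
[275, 220, 8, 8, 50] [449. 277.]
[340, 223, 6, 5, 22] [440.  16.]
[265, 231, 6, 5, 22] [409. 322.]
[311, 275, 13, 20, 159] [205. 127.]
[220, 297, 12, 20, 65] [122. 494.]
[340, 334, 61, 37, 785] [ -68. -101.]
[235, 351, 7, 8, 29] [-73. 441.]
[203, 360, 67, 40, 1472] [-199.  460.]
[378, 378, 3, 7, 14] [-186. -124.]
```

Both blanks are in their nests, the pin is in and the button is up. I'll hand it in.

```bash
python3 -c "
from rig import *
print(sign_off())"
```

```text
the job is handed in; nothing more can be done
None
```

The job is handed in: stop button latched, table turned and locked with the pin, both blanks (only two were there) flat in their own nests, and the button then twisted clockwise so it sprang back up; camera checks agreed, though blank 2 sits almost against one end dowel.

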